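Lay out the baby's turntable beside the basins

TASK

Swing the folded rest on the round wooden turntable up and over until it stays leaning back by itself, then set the lidded glass baby jar upright in the small ring mark it uncovers, the small ceramic bowl upright in the larger ring mark, and lay the wooden rattle wand in its wand-shaped outline with its round head on the outline's round end. The turntable turns freely: leave it facing as you found it, and place things gently, without dropping or tipping the jar or bowl. Leave the other things on the ledge where they are.

Things in the scene. Friction and masses are not known exactly. Their poses are not given: they have to be found in the camera images.
- turntable (a joint): angle (rad) of the wooden turntable, 320 mm across, 12 mm thick, top 24 mm above the ledge, on a fixed grey foot 200 mm across. Turns about the vertical almost without friction (0.02 N m), positive counter-clockwise from above. Its x axis points from its centre to the dark rim tick; at 0 that is world +x. Found between -0.8 and 0.8; leave as found.
- rim_tick (a point): the dark tick on the turntable's rim, 154 mm from its centre, on its top; axes are the turntable's.
- rest (a joint): angle (rad) of the folding rest, a wooden flap: 0 = flat over the small ring mark, free end towards the rim tick; pi/2 upright; 1.95 = open, leaning back on its stop. Held only by its weight (140 g), over-centre: let go short of upright it falls flat again; let go at 1.65 or more it tips to the stop and stays. Open or upright it reaches up to 140 mm above the ledge.
- rest_hinge (a point): middle of the rest's hinge pin, on the turntable's axis of rotation, 14 mm above the turntable's top; the pin lies along the point's y axis (axes are the turntable's: x towards the rim tick). Two steel cheeks, 66 mm over all and 16 mm along x, hold it (almost frictionless) and reach 20 mm above the turntable's top.
- rest_grip (a point): middle of the flap on the axis of its two round side lugs, 85 mm from the hinge pin; x from hinge to free end (turns with the flap), y along lugs and pin. Flap 44 mm wide, 8 thick, ends 102 mm from the pin; lugs 12 mm in diameter, 52 mm over their ends. Folded, this point is 14 mm above the turntable's top. Pinched by the lug ends from above, the flap pivots freely between the fingers.
- jar_place (a point): centre of the small dark ring mark (66 mm across, painted, flat) on the turntable's top, 85 mm from its centre towards the rim tick, partly under the folded rest; z up, axes are the turntable's.
- bowl_place (a point): centre of the larger dark ring mark (72 mm across, painted, flat) on the turntable's top, at x -30, y -100 mm in the turntable's axes; z up.
- wand_place (a point): where the wand's origin belongs: middle of the painted wand-shaped outline on the turntable's top, at x -15, y 105 mm in the turntable's axes; x points to the outline's round head end (parallel to the line from the turntable's centre to the rim tick), z up.
- wand_place_head (a point): centre of the round head end of the wand outline, 48 mm along x from wand_place.
- wand_place_tail (a point): point by the plain end of the wand outline, 65 mm back along x from wand_place.
- jar: lidded clear glass baby jar with a steel lid, 54 mm in diameter, 75 mm tall, about 160 g; origin at the centre of its underside, z up. Stands on the ledge.
- bowl: small white ceramic bowl, 62 mm across its upright upper wall (from 18 to 42 mm height), foot 40 mm across, 42 mm tall, wall 4 mm, about 150 g; origin at the centre of its underside, z up. Stands on the ledge.
- wand: flat wooden rattle wand lying on the ledge, 140 mm long, 16 mm thick: a straight handle 16 mm wide from x -70 to +26 and a round head 44 mm across centred at x +48; about 60 g. Origin in the middle of its length on the underside; x points along it to the head, z up.
- wand_grip (a point): point on the wand's handle near its balance point, 8 mm along x from its origin, 8 mm above its underside; the handle is 16 mm wide here, across y. Axes are the wand's.
- wand_head (a point): centre of the underside of the wand's round head.
- wand_tail (a point): point on the wand's underside 65 mm from its origin, by the plain end.
- teether: bystander: green leaf-shaped teether, 95 mm long, 12 mm thick, lying flat. Origin on the underside.
- toy_ring: bystander: orange plastic ring lying flat, 68 mm across, 14 mm thick. Origin at the centre of the underside.
- big_bowl: bystander: white ceramic bowl 120 mm across, 55 mm tall (the big one, not the one to place). Origin at the centre of the underside.
- cream_tub: bystander: low white plastic tub, 72 mm across, 40 mm tall. Origin at the centre of the underside.
- beaker: bystander: grey plastic beaker, 68 mm across, 90 mm tall. Origin at the centre of the underside.
Mind the look-alikes: they are no part of the job. Of the things shaped like the wand, the wooden one is meant.

How it is judged (in metres and radians):
At the end, for the whole second after the job is handed in: Rest open beyond 1.75 rad; jar and small bowl upright on the turntable, each within 12 mm of its ring mark's centre; wand flat on it, head and tail points within 18 mm of the outline's; all still and released; rim tick within 30 mm of its starting point (value of joint rest above 1.75 rad and horizontal distance between jar and jar_place below 0.012 m and z of jar in the frame of jar_place between -0.004 and 0.005 m and angle between each of jar, bowl's own z axis and vertical below 0.1 rad and horizontal distance between bowl and bowl_place below 0.012 m and z of bowl in the frame of bowl_place between -0.004 and 0.005 m and horizontal distance between wand_head and wand_place_head below 0.018 m and z of wand_head in the frame of wand_place_head between -0.004 and 0.005 m and horizontal distance between wand_tail and wand_place_tail below 0.018 m and z of wand_tail in the frame of wand_place_tail between -0.004 and 0.005 m and linear speed of each of jar, bowl, wand below 0.03 m/s and velocity of joint turntable between -0.1 and 0.1 rad/s and distance of rim_tick from where it was at the start of the episode below 0.03 m); the robot touches nothing.
It fails at once if the turntable is spun: its rim tick gets more than 30 mm (about 11 degrees) from where it started (distance of rim_tick from where it was at the start of the episode above 0.03 m).
It fails at once if the jar or small bowl is dropped: falls free faster than 0.6 m/s (about 18 mm of fall) ((contact force between jar and anything else below 0.02 N and linear speed of jar above 0.6 m/s) or (contact force between bowl and anything else below 0.02 N and linear speed of bowl above 0.6 m/s)).
It fails at once if the jar or small bowl is tipped by more than 35 degrees (angle between any of jar, bowl's own z axis and vertical above 0.61 rad).
It fails at once if a bystander is pushed more than 40 mm from its place (distance of any of teether, toy_ring, big_bowl, cream_tub, beaker from where it was at the start of the episode above 0.04 m).
It also fails if it takes over 70 s, if anything falls off the work surface, if the arm or the gripper's body presses on something with over 40 N, if the wrist force passes 120 N, or if a joint passes its speed limit or range.

ROBOT

A 6-joint arm with a two-finger parallel gripper is mounted at the origin on the work surface. World frame = base frame: x ahead of the robot, y to its left, z up, the work surface at z = 0. Lengths are in mm, angles in rad, forces in N, time in s.
With the tool pointing down it reaches from about 350 to 875 mm from the base axis. Payload 4.2 kg.
Tool frame: the origin (TCP) lies midway between the tips of the shut fingers; the grasp point (between the pads) lies 19 mm behind it; y points along the fingers, x is the direction in which the jaws open and shut, and the axes are right-handed (so a half turn about y gives the same grasp; the last joint's range is limited). The gripper opens to 85 mm and grips with 20 to 120 N. Pads are 22 mm wide; open, the fingers measure 114 mm over their backs; the gripper's body (76 mm by 85 mm) begins 54 mm behind the grasp point. The pads swing forward as they close: fully open they stand 13 mm farther back than shut.
Start: joints at [-0.841, 0.385, 0.008, 0, -1.194, -0.259], TCP at [283.511, -556.975, 231.312] pointing down, gripper open.
Joint ranges: [-3.14, 3.14], [-1.21, 2.06], [-1.07, 1.41], [-3.16, 2.05], [-2.99, -0.16], [-3.1, 3.1]. Speed limits (rad/s): [2.79, 2.79, 3.14, 3.14, 3.14, 3.14].

INTERFACE

Orientations are given as a unit quaternion [x, y, z, w].
In Python, from bench import read_state, get_image, job_done gives the robot as it stands.
- The arm moves only by the tool play_rows, never from a script. Its argument "series" is a list of rows, each a list of 7 numbers: the shift along the tool's x, y, z in m, then the turn, a rotation vector about the tool's x, y, z in rad, then the finger opening in m, from 0 to 0.0854. In form: [[x, y, z, wx, wy, wz, claw], ...]. A call has 1 to 10 rows; each row shifts and turns the pose as measured when the row begins, along the tool's axes as they then stand; what a row does not reach is not made up. A row lasts 1/10 s, in which the tool goes at most 50 mm and 8.59 degrees, less where a joint would pass 70% of its speed; a pose out of reach is approached as far as the arm can. A call with a gripper value outside its range is refused whole. The fingers move at their own pace and stop on an object; the grip force is fixed at half the most. Time passes only in rows, so rows that do not move let the fingers close. It gives the time, the measured TCP pose, the force and the opening at its end, in the units of the state.
- read_state(): the state, without advancing time (a new reading comes with each control period).
- get_image(name): name is "side" or "top" or "wrist"; returns a dict with "color" (384x512x3 uint8, red, green, blue), "intrinsics" (3x3 intrinsics, pixels), "D" ([k1, k2, p1, p2, k3] as OpenCV has them; the pictures are not rectified), "origin" and "orientation" of the camera in the world. Camera axes: x right, y down, z forward; pixel columns grow to the right and rows downward; lengths in mm; the calibration is good to about 2 mm. A picture is of the moment at which its call begins. There is no depth.
- job_done(): hands the job in, once; it reports no verdict.
The state is a dict: "clock": time; "joints": joint angles; "joint_vel": joint speeds; "joint_efforts": joint torques, N m; "position": TCP position; "ee_rot": TCP orientation; "contact_force": force on the tool from outside, world axes, zero at the start; "wrist_torque": the same for the moment, N m; "gripper_width": finger opening in mm.
Only numpy, scipy, OpenCV 4.12 (cv2) and the standard library are available. Lean on these libraries where they do the work, as an engineer would, in place of code of your own. Each camera call takes 0.05 s, during which the arm holds its last target. There are 200 camera calls.

## Working session

There is one attempt and no reset: what is moved stays moved. The work goes in short steps, Python scripts to look and compute and a tool call to move; the robot and the scene stay as the last step left them, time stands still between calls to the robot, and variables do not carry over. Pictures are saved under pics/ and viewed, about 8 in all and at most 12, crops included, and the job is handed in when it is done.

Besides the shell and the picture viewer there is one more tool, called after "Request:" as name(argument=value, ...) on one line, values as JSON. play_rows: Moves the arm, as the interface text tells. Its arguments: {"type":"object","properties":{"series":{"type":"array","items":{"type":"array","items":{"type":"number"}}}},"required":["series"]}

```bash
ls; mkdir -p pics; cat > h.py <<'E'
import numpy as np, cv2
from bench import read_state, get_image
from scipy.spatial.transform import Rotation as R
def ray(im,uv):
    p=cv2.undistortPoints(np.array([[uv]],float),np.array(im["intrinsics"],float),np.array(im["D"],float))[0,0]
    d=R.from_quat(im["orientation"]).as_matrix()@np.array([p[0],p[1],1.])
    return np.array(im["origin"],float),d
def onplane(im,uv,z):
    o,d=ray(im,uv); return o+d*(z-o[2])/d[2]
def proj(im,P):
    M=R.from_quat(im["orientation"]).as_matrix().T
    q,_=cv2.projectPoints(np.atleast_2d(np.array(P,float)),cv2.Rodrigues(M)[0],-M@np.array(im["origin"],float),np.array(im["intrinsics"],float),np.array(im["D"],float))
    return q[:,0]
def save(im,n,crop=None,k=1):
    c=im["color"][...,::-1]
    if crop: c=c[crop[1]:crop[3],crop[0]:crop[2]]
    cv2.imwrite(f"pics/{n}.png",cv2.resize(c,None,fx=k,fy=k,interpolation=cv2.INTER_CUBIC))
E
python3 - <<'E'
from h import *
import pickle
ims={n:get_image(n) for n in("top","side","wrist")}
pickle.dump(ims,open("i0.pkl","wb"))
for n,i in ims.items(): print(n,np.round(i["origin"]),np.round(i["orientation"],3),np.round(i["intrinsics"][0],0))
c=np.hstack([ims["top"]["color"],ims["side"]["color"]])
cv2.imwrite("pics/top0.png",cv2.resize(ims["top"]["color"][...,::-1],None,fx=1.5,fy=1.5))
cv2.imwrite("pics/side0.png",cv2.resize(ims["side"]["color"][...,::-1],None,fx=1.5,fy=1.5))
print(read_state())
E
```

```text
pics
top [ 300.    6. 1070.] [ 0.71  -0.698  0.065 -0.073] [362.   0. 257.]
side [495. 916. 793.] [-0.007  0.904 -0.428 -0.007] [421.   0. 249.]
wrist [ 223. -586.  373.] [0.518 0.845 0.115 0.069] [276.   0. 258.]
{'clock': 0.15, 'joints': array([-8.41398463e-01,  3.85358754e-01,  6.94394869e-03, -3.55234713e-04,
       -1.19400518e+00, -2.58596383e-01]), 'joint_vel': array([-0.00014118, -0.00190137,  0.00270657,  0.0004765 ,  0.00220778,
       -0.00075254]), 'joint_efforts': array([-3.97963922e-04, -3.92677438e+01,  1.88581431e+01,  4.18858722e+00,
       -3.41353727e-03, -4.40812059e-06]), 'position': array([ 283.31193323, -556.60353137,  230.48682831]), 'ee_rot': array([ 0.36911717,  0.60307916, -0.60252567, -0.37014979]), 'contact_force': array([-0.28388892, -0.14832771, -0.1308018 ]), 'wrist_torque': array([-0.0409999 ,  0.01376415,  0.00672334]), 'gripper_width': 85.23734277203107}
```

View pics/top0.png

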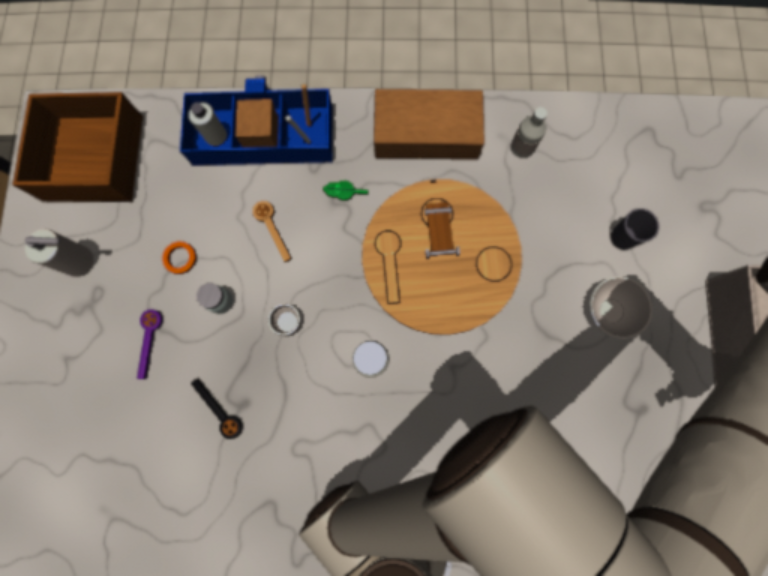

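View pics/side0.png

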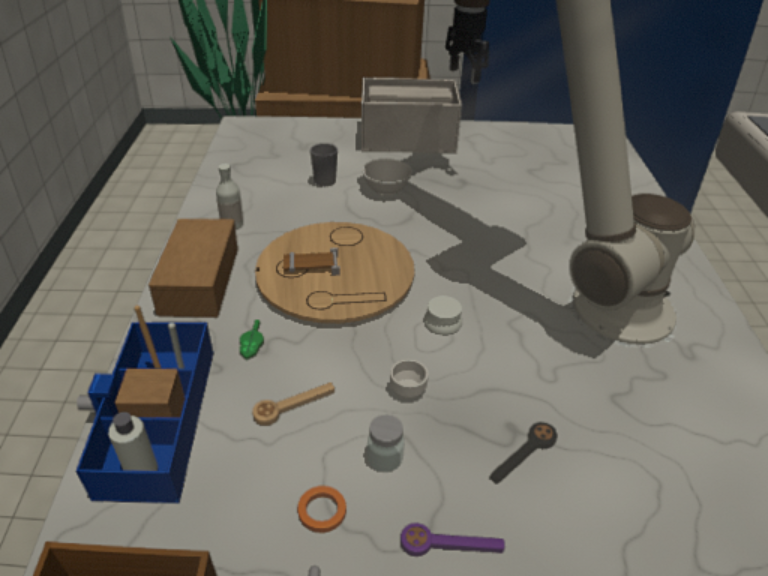

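Top view (1.5x pixels): the turntable is at (442,257) with its tick at (433,181). Wand-shaped things are at (270,232) wooden/tan, (147,343) purple and (215,408) black; the tan one is the wooden one. White round things are at (287,320), an open 62 mm-ish cup, (370,358), a closed lid (cream tub), and (620,305), the big bowl; the small open cup is the bowl. Grey things are at (215,297), a glass jar with a steel lid, and (635,230), the dark beaker. I'll confirm these in a crop and measure.

```bash
python3 - <<'E'
from h import *
import pickle
ims=pickle.load(open("i0.pkl","rb"))
t,s=ims["top"],ims["side"]
save(t,"crop1",(110,110,360,260),3.2)
def comps(im,lo,hi,roi,amin=40):
    hsv=cv2.cvtColor(im["color"],cv2.COLOR_RGB2HSV); m=cv2.inRange(hsv,lo,hi)
    z=np.zeros_like(m);z[roi[1]:roi[3],roi[0]:roi[2]]=255;m&=z
    cs,_=cv2.findContours(m,cv2.RETR_EXTERNAL,cv2.CHAIN_APPROX_NONE)
    return [c for c in cs if cv2.contourArea(c)>amin],m
for n,im,roi in(("top",t,(235,115,355,225)),("side",s,(160,140,285,220))):
    cs,m=comps(im,(5,60,60),(25,255,255),roi,500)
    for c in cs:
        h=cv2.convexHull(c)[:,0]
        P=np.array([onplane(im,p,24)[:2] for p in h.astype(float)])
        (cx,cy),rad=cv2.minEnclosingCircle(P.astype(np.float32)); e=cv2.fitEllipse(P.astype(np.float32))
        print(n,"disk",np.round([cx,cy,rad],1),np.round(e[0],1),np.round(e[1],1))
for n,im,roi in(("top",t,(150,120,215,185)),("side",s,(155,250,235,290))):
    cs,m=comps(im,(5,60,60),(25,255,255),roi)
    for c in cs:
        P=np.array([onplane(im,p,14)[:2] for p in c[:,0].astype(float)])
        r=cv2.minAreaRect(P.astype(np.float32));print(n,"wand",np.round(r[0],1),np.round(r[1],1),round(r[2],1), np.round(P.mean(0),1))
for n,im,uv in(("top",t,(288.5,120.5)),("side",s,(172,179))):
    u,v=int(uv[0]),int(uv[1]); g=im["color"][v-7:v+8,u-7:u+8].sum(2).astype(int)
    print(n,"\n",g)
E
```

```text
top disk [567.4 -89.3 161. ] [567.6 -89. ] [319.9 321.2]
side disk [567.5 -80.7 164.6] [567.1 -81.2] [317.9 330.2]
top wand [618.2 247.9] [141.8  45. ] 36.0 [617.9 254.4]
side wand [617.8 252.8] [139.4  49.5] 35.5 [617.1 259.8]
top 
 [[478 476 477 478 476 476 477 478 477 477 474 476 474 474 471]
 [479 477 479 479 477 478 476 479 480 476 477 474 476 472 464]
 [481 479 478 479 479 479 478 478 476 476 476 471 468 460 447]
 [480 480 480 479 480 477 475 471 472 467 466 460 451 442 435]
 [480 477 474 471 467 467 463 459 450 448 448 447 441 441 449]
 [471 462 456 449 442 443 437 426 418 416 431 441 444 448 456]
 [447 432 435 430 421 401 370 343 328 346 396 416 420 424 426]
 [408 402 404 398 386 339 252 202 205 270 357 388 392 393 397]
 [383 379 379 380 368 320 223 182 201 266 342 375 382 383 382]
 [374 377 377 376 376 356 325 315 322 344 367 382 386 387 390]
 [381 383 384 385 387 386 382 381 384 388 389 392 396 395 395]
 [390 390 391 394 396 395 395 396 396 398 399 397 400 400 401]
 [394 395 396 397 398 398 399 400 402 402 402 405 406 406 407]
 [394 396 401 399 401 400 404 406 405 407 410 4
[... 332 characters left out ...]
7 380]
 [412 420 422 426 427 407 369 361 364 371 375 374 386 387 384]
 [418 420 423 425 425 392 357 352 364 371 378 373 379 385 391]
 [407 417 426 428 431 351 214 183 338 372 376 373 381 389 388]
 [398 418 424 427 418 326 138 112 334 374 375 374 382 388 389]
 [395 408 425 428 379 270 149 143 335 372 380 374 381 383 385]
 [397 400 414 425 383 350 338 345 365 372 371 377 381 386 387]
 [399 399 415 429 428 370 354 360 366 368 373 373 379 384 385]
 [413 400 407 424 430 360 341 351 356 362 370 371 376 387 389]
 [417 395 402 425 431 329 330 350 356 369 371 369 375 382 384]
 [417 404 407 428 435 324 328 349 359 362 371 370 373 382 385]
 [416 401 412 432 437 324 327 350 358 362 367 366 375 379 380]]
```

View pics/crop1.png

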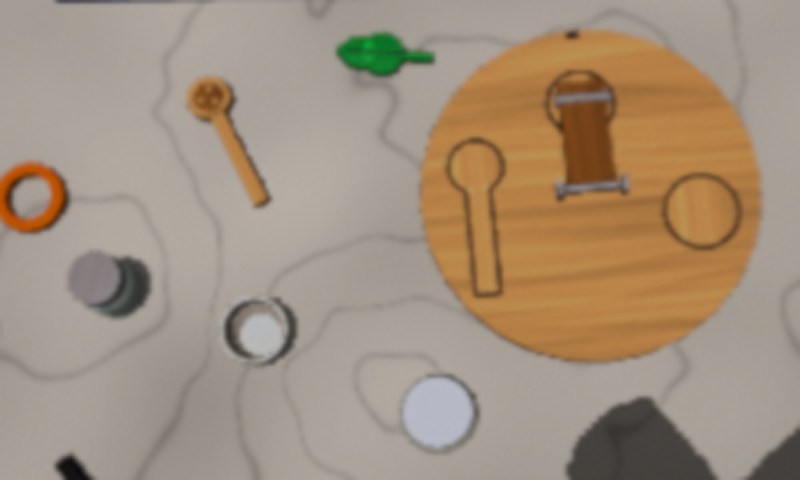

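The crop confirms it: wooden wand at (215,130), small open bowl at (259,330), glass jar with steel lid at (95,278), and a closed cream tub at (438,412), which is not wanted. Now the numbers.

```bash
python3 - <<'E'
from h import *
import pickle
ims=pickle.load(open("i0.pkl","rb"))
t,s=ims["top"],ims["side"]
C=np.array([567.4,-89.2])
for im,uv in((t,(288.1,120.5)),(s,(171.6,179))):
    p=onplane(im,uv,24)[:2]; d=p-C; print("tick",p.round(1),np.linalg.norm(d).round(1),np.arctan2(d[1],d[0]).round(4))
def blur(im): return cv2.cvtColor(im["color"],cv2.COLOR_RGB2GRAY)
# steel pieces on the turntable, top: greyish pixels inside
hsv=cv2.cvtColor(t["color"],cv2.COLOR_RGB2HSV)
m=cv2.inRange(hsv,(0,0,90),(180,70,255)); z=np.zeros_like(m); z[130:172,278:312]=255; m&=z
n,l,st,ce=cv2.connectedComponentsWithStats(m)
for i in range(1,n):
    if st[i,4]>6: print("steel top",st[i],ce[i].round(2), onplane(t,ce[i],38)[:2].round(1))
# flap (dark brown) minAreaRect
m=cv2.inRange(hsv,(3,100,30),(20,255,125)); m&=z
n,l,st,ce=cv2.connectedComponentsWithStats(m)
i=1+st[1:,4].argmax(); c=cv2.findContours((l==i).astype(np.uint8),cv2.RETR_EXTERNAL,cv2.CHAIN_APPROX_NONE)[0][0]
P=np.array([onplane(t,p,42)[:2] for p in c[:,0].astype(float)],np.float32);r=cv2.minAreaRect(P);print("flap",r)
# edges of jar lid / bowl rim via Hough on upscaled
for nm,im,(u,v),zz,rr in(("jar",t,(139.7,196.9),75,27),("bowl",t,(191,213),42,31),("bowlring",t,(329,176),24,36)):
    k=6;w=22;x0,y0=int(u)-w,int(v)-w
    g=cv2.resize(blur(im)[y0:y0+2*w,x0:x0+2*w],None,fx=k,fy=k,interpolation=cv2.INTER_CUBIC)
    o=np.array(onplane(im,(u,v),zz)); px=k*rr/np.linalg.norm(onplane(im,(u+1,v),zz)-o)
    h=cv2.HoughCircles(g,cv2.HOUGH_GRADIENT_ALT,1.5,5,param1=120,param2=.3,minRadius=int(px*.8),maxRadius=int(px*1.15))
    if h is None: print(nm,None);continue
    for q in h[0][:4]:
        uv=(q[0]+.5)/k-.5+x0,(q[1]+.5)/k-.5+y0
        print(nm,np.round(uv,1),"r/exp",(q[2]/px).round(2),onplane(im,uv,zz)[:2].round(1))
st=read_state();print(R.from_quat(st["ee_rot"]).as_matrix().round(3))
save(s,"crop2",(150,140,300,340),3)
E
```

```text
tick [721.3 -70.9] 155.0 0.1181
tick [720.  -71.4] 153.6 0.116
steel top [284 138  17   5  39] [291.82 139.9 ] [654.2 -81. ]
steel top [284 165  22   6  54] [294.33 167.91] [567.9 -88.2]
flap ((622.8094482421875, -83.54136657714844), (105.50080871582031, 65.45532989501953), 12.774137496948242)
jar [146.6 199.3] r/exp 1.02 [461.1 329.9]
jar [139.6 196.3] r/exp 0.93 [469.3 350.6]
bowl [188.6 212.3] r/exp 0.85 [430.7 215.7]
bowl [191.1 212.1] r/exp 1.03 [431.6 208.5]
bowlring [328.6 175.3] r/exp 0.87 [ 550.4 -191.3]
bowlring [328.6 175.3] r/exp 1.01 [ 550.4 -191.3]
[[-0.453 -0.001 -0.891]
 [ 0.891  0.001 -0.453]
 [ 0.002 -1.     0.   ]]
```

View pics/crop2.png

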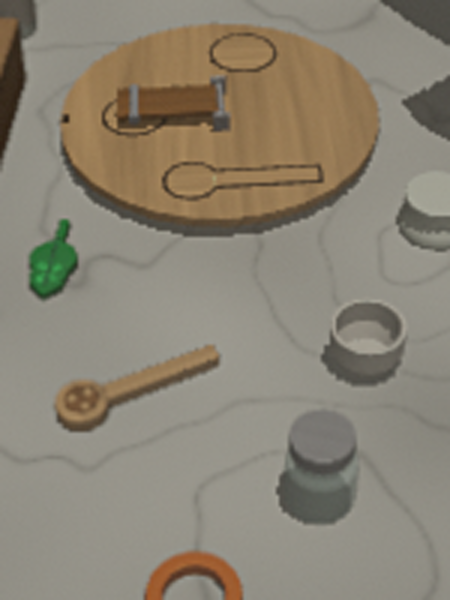

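```bash
cat >> h.py <<'E'
def down(phi):
    c,s=np.cos(phi),np.sin(phi); return R.from_matrix(np.array([[c,0,-s],[s,0,c],[0,-1,0]]))
def plan(wps,claw,step=45.,start=None):
    """wps: list of (x,y,z,phi[,step]) mm; prints rows (rounded) from the present pose"""
    st=read_state(); p=np.array(st["position"]); q=R.from_quat(st["ee_rot"]) ; rows=[]
    if start is not None: p,q=start
    for w in wps:
        tgt=np.array(w[:3],float); Q=down(w[3]); sp=w[4] if len(w)>4 else step
        n=int(max(np.ceil(np.linalg.norm(tgt-p)/sp-.05),np.ceil((q.inv()*Q).magnitude()/.14-.05),1))
        for k in range(n,0,-1):
            d=(tgt-p)/k; rv=(q.inv()*Q).as_rotvec()/k
            r=np.concatenate([np.round(q.inv().apply(d)/1000,4),np.round(rv,3)]); rows.append(list(r)+[claw])
            p=p+q.apply(r[:3]*1000); q=q*R.from_rotvec(r[3:6])
    print(len(rows))
    for i in range(0,len(rows),10): print("["+",".join("["+",".join(f"{x:g}" for x in r)+"]" for r in rows[i:i+10])+"]")
    return p,q
E
python3 - <<'E'
from h import *
import pickle
ims=pickle.load(open("i0.pkl","rb")); s=ims["side"]
print("jar lid side",onplane(s,(150+322/3-.3,140+434/3-.3),75)[:2].round(1),"bowl side",onplane(s,(150+368/3-.3,140+328/3-.3),42)[:2].round(1))
plan([(652,-79,200,1.688)],.085)
E
```

```text
jar lid side [469.9 353.5] bowl side [430.8 220.1]
14
[[0.0185,0.0022,-0.0389,-0,0.025,0,0.085],[0.0194,0.0022,-0.0385,-0,0.025,0,0.085],[0.0204,0.0022,-0.038,-0,0.025,0,0.085],[0.0213,0.0022,-0.0374,-0,0.025,0,0.085],[0.0223,0.0022,-0.0369,-0,0.025,0,0.085],[0.0232,0.0022,-0.0363,-0,0.025,0,0.085],[0.0241,0.0022,-0.0358,-0,0.025,0,0.085],[0.0249,0.0022,-0.0351,-0,0.025,0,0.085],[0.0258,0.0022,-0.0345,-0,0.026,0,0.085],[0.0267,0.0022,-0.0338,-0,0.025,0,0.085]]
[[0.0276,0.0022,-0.0332,-0,0.026,0,0.085],[0.0284,0.0022,-0.0324,-0,0.025,0.001,0.085],[0.0292,0.0022,-0.0317,-0,0.026,0,0.085],[0.03,0.0022,-0.0309,-0.001,0.025,0.001,0.085]]
```

Request:
play_rows(series=[[0.0185,0.0022,-0.0389,0,0.025,0,0.085],[0.0194,0.0022,-0.0385,0,0.025,0,0.085],[0.0204,0.0022,-0.038,0,0.025,0,0.085],[0.0213,0.0022,-0.0374,0,0.025,0,0.085],[0.0223,0.0022,-0.0369,0,0.025,0,0.085],[0.0232,0.0022,-0.0363,0,0.025,0,0.085],[0.0241,0.0022,-0.0358,0,0.025,0,0.085],[0.0249,0.0022,-0.0351,0,0.025,0,0.085],[0.0258,0.0022,-0.0345,0,0.026,0,0.085],[0.0267,0.0022,-0.0338,0,0.025,0,0.085]])

```text
clock: 1.15
position: [554.0, -208.3, 204.3]
ee_rot: [-0.446, -0.547, 0.547, 0.451]
contact_force: [0.2, -0.7, -0.5]
gripper_width: 85.1
```

Request:
play_rows(series=[[0.0276,0.0022,-0.0332,0,0.026,0,0.085],[0.0284,0.0022,-0.0324,0,0.025,0,0.085],[0.0292,0.0022,-0.0317,0,0.026,0,0.085],[0.03,0.0022,-0.0309,0,0.025,0,0.085]])

```text
clock: 1.55
position: [665.3, -67.5, 194.0]
ee_rot: [-0.473, -0.522, 0.523, 0.479]
contact_force: [1.1, -0.5, -0.1]
gripper_width: 84.9
```

```bash
python3 - <<'E'
from h import *
import pickle
st=read_state(); print(st["clock"],st["position"].round(1),st["joints"].round(2)); x=R.from_quat(st["ee_rot"]).as_matrix(); print(np.arctan2(x[1,0],x[0,0]),x[2].round(3))
w=get_image("wrist"); pickle.dump(w,open("w1.pkl","wb")); cv2.imwrite("pics/w1.png",cv2.resize(w["color"][...,::-1],None,fx=1.5,fy=1.5))
print(w["origin"].round(1)); a=.117
for r,z in((0,38),(85,38),(154,24)): print(proj(w,[567.5+r*np.cos(a),-89+r*np.sin(a),z]).round(1)*1.5)
E
```

```text
1.55 [665.3 -67.5 194. ] [ 0.14  0.49  0.08 -0.01 -1.17 -1.61]
1.6633388384566512 [ 0.005 -1.     0.007]
[599.2 -73.1 337.1]
[[365.25 122.85]]
[[369.6  246.15]]
[[373.2  327.75]]
```

View pics/w1.png

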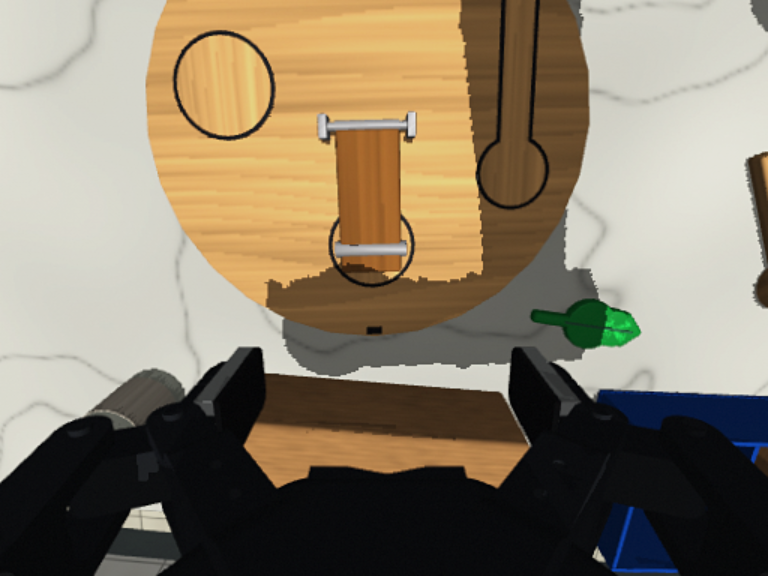

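Wrist view (1.5x): hinge pin at (367,125), lug bar at (371,248), tick at (373,330), each within 2-3 px of my prediction. Next I refine and move above the lugs.

```bash
python3 - <<'E'
from h import *
import pickle
w=pickle.load(open("w1.pkl","rb"))
hsv=cv2.cvtColor(w["color"],cv2.COLOR_RGB2HSV)
def blob(m,roi):
    z=np.zeros_like(m);z[roi[1]:roi[3],roi[0]:roi[2]]=255
    n,l,st,ce=cv2.connectedComponentsWithStats(m&z); i=1+st[1:,4].argmax(); return ce[i],st[i]
steel=cv2.inRange(hsv,(0,0,70),(180,60,255)); dark=cv2.inRange(hsv,(0,0,0),(180,255,45))
for n,m,roi,z in(("hinge",steel,(205,70,285,98),40),("lug",steel,(215,152,280,176),42),("tick",dark,(238,210,262,226),24)):
    c,s=blob(m,roi); print(n,c.round(1),s,onplane(w,c,z).round(1))
plan([(652,-79,110,1.688,25)],.085)
E
```

```text
hinge [243.5  83. ] [212  74  65  19 506] [568.8 -88.9  40. ]
lug [246.4 166. ] [223 160  48  12 365] [653.2 -78.8  42. ]
tick [249.1 219.9] [245 218  10   5  44] [722.2 -70.6  24. ]
4
[[-0.0038,0.0206,0.0046,-0.001,-0.005,0.001,0.085],[-0.0037,0.0206,0.0046,-0.001,-0.005,0.001,0.085],[-0.0037,0.0207,0.0046,-0.001,-0.005,0.002,0.085],[-0.0036,0.0206,0.0047,-0.002,-0.005,0.001,0.085]]
```

Request:
play_rows(series=[[-0.0038,0.0206,0.0046,-0.001,-0.005,0.001,0.085],[-0.0037,0.0206,0.0046,-0.001,-0.005,0.001,0.085],[-0.0037,0.0207,0.0046,-0.001,-0.005,0.002,0.085],[-0.0036,0.0206,0.0047,-0.002,-0.005,0.001,0.085],[0,0,0,0,0,0,0.085]])

```text
clock: 2.1
position: [652.6, -75.4, 104.4]
ee_rot: [-0.467, -0.53, 0.53, 0.469]
contact_force: [-0.2, -0.6, -1.0]
gripper_width: 85.0
```

```bash
python3 - <<'E'
from h import *
st=read_state(); print(st["position"].round(1)); x=R.from_quat(st["ee_rot"]).as_matrix(); print(np.arctan2(x[1,0],x[0,0]),x[2].round(3))
w=get_image("wrist"); hsv=cv2.cvtColor(w["color"],cv2.COLOR_RGB2HSV)
import pickle; pickle.dump(w,open("w2.pkl","wb"))
a=.118;C=np.array([568.3,-88.9])
for r,z in((0,40),(85,42)):
    q=proj(w,[*(C+r*np.array([np.cos(a),np.sin(a)])),z])[0]; u,v=q.astype(int)
    m=cv2.inRange(hsv,(0,0,70),(180,60,255)); Z=np.zeros_like(m); Z[max(v-14,0):v+14,u-60:u+60]=255
    n,l,s,ce=cv2.connectedComponentsWithStats(m&Z); i=1+s[1:,4].argmax(); print(r,q.round(1),ce[i].round(1),s[i],onplane(w,ce[i],z).round(1))
plan([(652.9,-78.9,24,1.689,20)],.085)
E
```

```text
[652.6 -75.4 104.4]
1.6949863187784802 [ 0.001 -1.     0.002]
0 [251.6  87.1] [252.4  88. ] [ 206   76   95   25 1066] [568.8 -88.3  40. ]
85 [251.5 202.1] [253. 202.] [219 196  67  12 543] [652.5 -77.7  42. ]
5
[[-0.0007,0.0165,0.0004,0,0.001,0,0.085],[-0.0007,0.0165,0.0003,0,0.001,0,0.085],[-0.0007,0.0164,0.0004,0,0.002,0,0.085],[-0.0007,0.0165,0.0003,0.001,0.001,0,0.085],[-0.0006,0.0164,0.0004,0,0.002,0,0.085]]
```

Request:
play_rows(series=[[-0.0008,0.0165,0.0004,0,0.001,0,0.085],[-0.0008,0.0165,0.0003,0,0.001,0,0.085],[-0.0007,0.0164,0.0004,0,0.002,0,0.085],[-0.0007,0.014,0.0003,0,0.001,0,0.085],[0,0.007,0,0,0,0,0.085],[0,0,0,0,0,0,0.085],[0,0,0,0,0,0,0.085]])

```text
clock: 2.85
position: [661.5, -78.5, 42.9]
ee_rot: [0.474, 0.534, -0.525, -0.464]
contact_force: [0.4, -0.6, -0.2]
gripper_width: 84.9
```

```bash
python3 - <<'E'
from h import *
st=read_state(); print(st["clock"],st["position"].round(1)); 
w=get_image("wrist"); s=get_image("side")
c=np.vstack([w["color"][100:340,100:420],s["color"][120:240,140:300].repeat(2,0).repeat(2,1)])
cv2.imwrite("pics/c3.png",c[...,::-1])
plan([(652.8,-78.5,24,1.689,20)],.085)
E
```

```text
2.85 [661.5 -78.5  42.9]
1
[[0.0011,0.0189,0.0089,0.018,0.004,-0.003,0.085]]
```

View pics/c3.png

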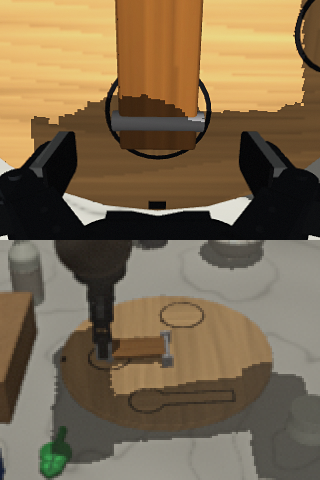

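The lug bar is centred between the fingers (bar mid 160, finger mid 158.5 px). I'll correct the small x drift and go down.

Request:
play_rows(series=[[0.0005,0.003,0.0089,0.018,0.004,-0.003,0.085],[0,0.008,0,0,0,0,0.085],[0,0,0,0,0,0,0.085]])

```text
clock: 3.25
position: [652.4, -79.0, 32.7]
ee_rot: [0.47, 0.529, -0.528, -0.47]
contact_force: [-0.2, 0.2, -0.8]
gripper_width: 84.9
```

```bash
python3 - <<'E'
from h import *
st=read_state(); print(st["clock"],st["position"].round(1),st["contact_force"].round(1),st["joints"].round(3),st["joint_vel"].round(3))
plan([(652.8,-78.5,24,1.689,20)],.085)
E
```

```text
3.25 [652.4 -79.   32.7] [-0.2  0.2 -0.8] [ 1.250e-01  6.230e-01 -1.310e-01 -1.000e-03 -8.150e-01 -1.578e+00] [-0.002 -0.02   0.01   0.005 -0.01   0.001]
1
[[0.0004,0.0087,-0.0004,0.001,-0.001,0.001,0.085]]
```

Request:
play_rows(series=[[0.0004,0.0085,-0.0004,0,0,0,0.085],[0,0,0,0,0,0,0.085]])

```text
clock: 3.45
position: [652.6, -78.5, 23.3]
ee_rot: [0.47, 0.529, -0.528, -0.47]
contact_force: [0.1, 1.0, -1.3]
gripper_width: 85.4
```

Request:
play_rows(series=[[0,0,0,0,0,0,0.065],[0,0,0,0,0,0,0.06],[0,0,0,0,0,0,0.056],[0,0,0,0,0,0,0.054],[0,0,0,0,0,0,0.052],[0,0,0,0,0,0,0.05],[0,0,0,0,0,0,0.045],[0,0,0,0,0,0,0.04]])

```text
clock: 4.25
position: [653.0, -78.6, 23.9]
ee_rot: [0.47, 0.529, -0.528, -0.469]
contact_force: [0.1, -0.5, 0.7]
gripper_width: 50.1
```

```bash
cat >> h.py <<'E'
def tick(im,guess=(722,-70.8)):
    u,v=proj(im,[*guess,24])[0].round().astype(int)
    g=im["color"][v-9:v+10,u-9:u+10].sum(2).astype(float); wt=np.clip(260-g,0,None); yy,xx=np.mgrid[v-9:v+10,u-9:u+10]
    if wt.sum()<50: return None
    c=(wt*xx).sum()/wt.sum(),(wt*yy).sum()/wt.sum(); return np.round(c,2),onplane(im,c,24)[:2].round(1)
E
python3 - <<'E'
from h import *
import pickle
st=read_state(); print(st["clock"],st["position"].round(1),st["contact_force"].round(1),st["wrist_torque"].round(2),st["gripper_width"])
x=R.from_quat(st["ee_rot"]).as_matrix(); print(np.arctan2(x[1,0],x[0,0]))
i0=pickle.load(open("i0.pkl","rb"))["side"]; s=get_image("side"); print(tick(i0),tick(s))
E
```

```text
4.25 [653.  -78.6  23.9] [ 0.1 -0.5  0.7] [-0.06  0.01 -0.03] 50.08233294326177
1.6886646990105214
(array([171.55, 179.17]), array([720. , -70.6])) (array([174.9, 179.5]), array([709.7, -69.3]))
```

Request:
play_rows(series=[[0,-0.0068,0.0003,0,0,0,0.04],[0,-0.0067,0.0008,0,0,0,0.04],[0,-0.0067,0.0013,0,0,0,0.04],[0,-0.0065,0.0019,0,0,0,0.04],[0,-0.0064,0.0024,0,0,0,0.04]])

```text
clock: 4.8
position: [645.1, -78.6, 55.4]
ee_rot: [0.469, 0.529, -0.528, -0.471]
contact_force: [1.1, -0.2, -5.5]
gripper_width: 50.2
```

```bash
cat >> h.py <<'E'
def rest():
    st=read_state(); C=np.array([568.6,-88.6]); u=np.array([np.cos(.118),np.sin(.118)]); n=np.array([-u[1],u[0]])
    d=st["position"][:2]-C; a,b=d@u,d@n; h=st["position"][2]-24
    f=st["contact_force"]; x=R.from_quat(st["ee_rot"]).as_matrix()
    print("t",st["clock"],"along",a.round(1),"lat",b.round(1),"h",h.round(1),"r",np.hypot(a,h).round(1),"th",np.arctan2(h,a).round(3),"F along/lat/z",(f[:2]@u).round(1),(f[:2]@n).round(1),f[2].round(1),"T",st["wrist_torque"].round(2),"w",st["gripper_width"].round(1),"phi",np.arctan2(x[1,0],x[0,0]).round(3),x[2].round(3))
E
python3 - <<'E'
from h import *
rest(); s=get_image("side"); print(tick(s)); save(s,"s4",(140,100,320,240),3.5)
E
```

```text
Traceback (most recent call last):
  File "h.py", line 43, in rest
    print("t",st["clock"],"along",a.round(1),"lat",b.round(1),"h",h.round(1),"r",np.hypot(a,h).round(1),"th",np.arctan2(h,a).round(3),"F along/lat/z",(f[:2]@u).round(1),(f[:2]@n).round(1),f[2].round(1),"T",st["wrist_torque"].round(2),"w",st["gripper_width"].round(1),"phi",np.arctan2(x[1,0],x[0,0]).round(3),x[2].round(3))
                                                                                                                                                                                                                                              ^^^^^^^^^^^^^^^^^^^^^^^^^
AttributeError: 'float' object has no attribute 'round'
```

```bash
sed -i 's/st\["gripper_width"\].round(1)/round(st["gripper_width"],1)/' h.py
cat >> h.py <<'E'
def flapstat():
    rest(); t=get_image("top"); s=get_image("side"); print("tick top",tick(t),"side",tick(s)); return t,s
E
python3 - <<'E'
from h import *
t,s=flapstat(); save(s,"s4",(140,100,320,240),3.5)
E
```

```text
t 4.8 along 77.1 lat 0.9 h 31.4 r 83.3 th 0.387 F along/lat/z 1.1 -0.3 -5.5 T [-0.17 -0.49  0.26] w 50.2 phi 1.687 [ 0.003 -1.     0.   ]
tick top (array([288.53, 122.78]), array([713.9, -72.2])) side (array([175.43, 179.43]), array([708.2, -69.6]))
```

View pics/s4.png

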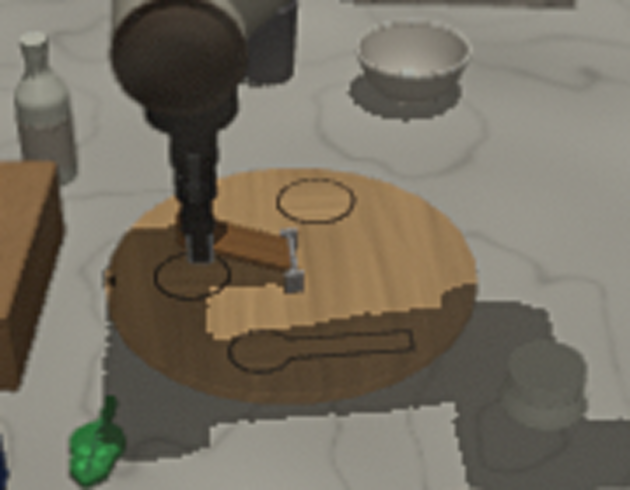

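The flap is lifted about 25° and the turntable and tick have not moved. I'll continue the arc.

Request:
play_rows(series=[[0,-0.0076,0.0021,0,0,0,0.04],[0,-0.0066,0.0038,0,0,0,0.04],[0,-0.0062,0.0043,0,0,0,0.04],[0,-0.0058,0.0049,0,0,0,0.04],[0,-0.0053,0.0054,0,0,0,0.04],[0,-0.0048,0.0059,0,0,0,0.04]])

```text
clock: 5.5
position: [613.5, -82.8, 92.6]
ee_rot: [-0.468, -0.527, 0.529, 0.473]
contact_force: [0.9, -2.2, -7.9]
gripper_width: 49.7
```

```bash
python3 -c "
from h import *
rest()"
```

```text
t 5.5 along 45.2 lat 0.5 h 68.6 r 82.1 th 0.987 F along/lat/z 0.6 -2.3 -7.9 T [-0.56 -0.28 -0.05] w 49.7 phi 1.686 [ 0.003 -1.     0.008]
```

Request:
play_rows(series=[[0,-0.0046,0.0061,0,0,0,0.04],[0,-0.0032,0.0067,0,0,0,0.04],[0,-0.0026,0.007,0,0,0,0.04],[0,-0.0018,0.0065,0,0,0,0.04]])

```text
clock: 5.9
position: [585.4, -86.5, 106.0]
ee_rot: [-0.468, -0.527, 0.529, 0.473]
contact_force: [2.0, -2.6, -10.7]
gripper_width: 49.8
```

```bash
python3 - <<'E'
from h import *
t,s=flapstat(); save(s,"s5",(140,100,320,240),3.5)
E
```

```text
t 5.9 along 16.9 lat 0.1 h 82.0 r 83.7 th 1.367 F along/lat/z 1.7 -2.8 -10.7 T [-0.51 -0.91  0.14] w 49.8 phi 1.686 [ 0.003 -1.     0.007]
tick top (array([296.16, 113.49]), array([744.7, -95.8])) side (array([171.5 , 179.89]), array([719.6, -67.1]))
```

View pics/s5.png

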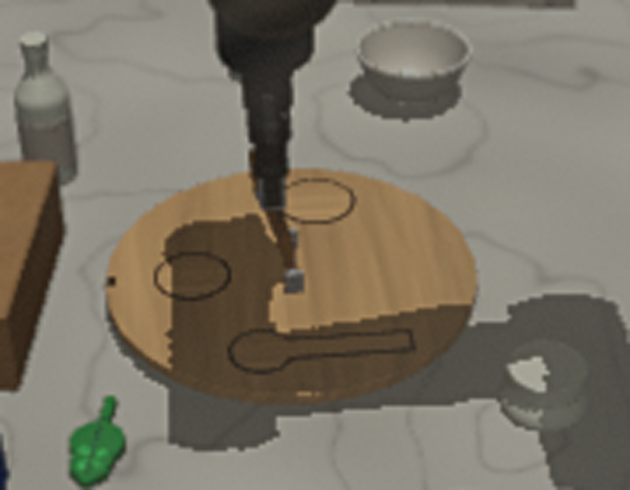

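Request:
play_rows(series=[[0,0,0.007,0,0,0,0.04],[0,-0.0003,0.0074,0,0,0,0.04],[0,0.0001,0.0074,0,0,0,0.04],[0,0.0008,0.0074,0,0,0,0.04],[0,0.0012,0.0062,0,0,0,0.04],[0,0,0,0,0,0,0.04]])

```text
clock: 6.6
position: [553.8, -91.1, 108.5]
ee_rot: [0.472, 0.531, -0.526, -0.468]
contact_force: [4.0, -2.7, -9.3]
gripper_width: 49.1
```

```bash
python3 -c "
from h import *
rest(); print(tick(get_image('side')))"
```

```text
t 6.6 along -15.0 lat -0.7 h 84.5 r 85.8 th 1.747 F along/lat/z 3.6 -3.1 -9.3 T [-0.65 -1.32 -0.04] w 49.1 phi 1.687 [ 0.    -1.    -0.009]
(array([171.53, 179.8 ]), array([719.6, -67.5]))
```

Request:
play_rows(series=[[0,0.002,0.004,0,0,0,0.04],[0,0.002,0.004,0,0,0,0.04],[0,0,0,0,0,0,0.04],[0,0,0,0,0,0,0.055],[0,0,0,0,0,0,0.07],[0,0,0,0,0,0,0.08],[0,0,0,0,0,0,0.085],[0,0,0,0,0,0,0.085]])

```text
clock: 7.45
position: [543.6, -91.5, 106.0]
ee_rot: [0.47, 0.53, -0.528, -0.469]
contact_force: [0.4, 0.7, -0.6]
gripper_width: 84.9
```

Request:
play_rows(series=[[0,-0.02,0,0,0,0,0.085],[0,-0.04,0,0,0,0,0.085],[0,-0.04,0,0,0,0,0.085],[0,-0.02,0,0,0,0,0.085],[0,0,0,0,0,0,0.085]])

```text
clock: 7.95
position: [541.3, -91.7, 228.5]
ee_rot: [-0.469, -0.528, 0.53, 0.471]
contact_force: [0.3, -0.1, -0.4]
gripper_width: 84.7
```

```bash
python3 - <<'E'
from h import *
import pickle
rest(); t=get_image("top"); s=get_image("side"); w=get_image("wrist"); pickle.dump((t,s,w),open("i1.pkl","wb"))
print(tick(t),tick(s))
cv2.imwrite("pics/c6.png",np.hstack([cv2.resize(s["color"][100:240,140:320],(540,420)),cv2.resize(t["color"][90:290,80:200],(252,420))])[...,::-1])
E
```

```text
t 7.95 along -27.5 lat 0.1 h 204.5 r 206.3 th 1.705 F along/lat/z 0.3 -0.1 -0.4 T [ 0.04 -0.06  0.02] w 84.7 phi 1.689 [ 0.    -1.     0.004]
None (array([171.49, 179.9 ]), array([719.6, -67.1]))
```

View pics/c6.png

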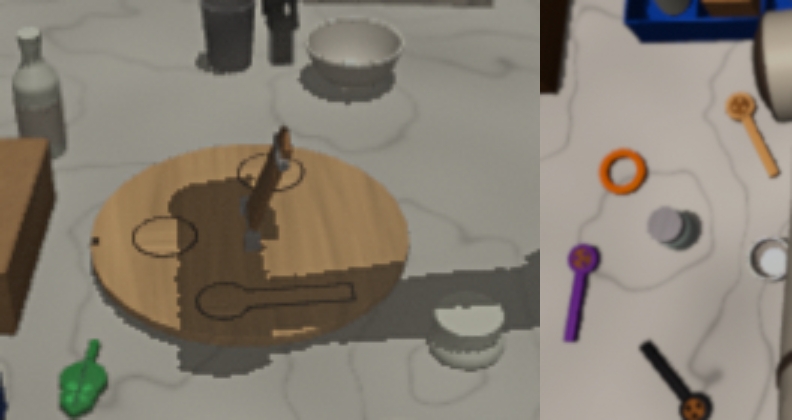

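Rest is open and leaning back; tick unmoved within about 3.5 mm. Next I look at the jar and bowl from the wrist.

```bash
python3 - <<'E'
from h import *
plan([(505,285,205,1.69,48)],.085)
E
```

```text
8
[[0.0472,0.0024,-0.0013,-0.002,-0,0,0.085],[0.0473,0.0025,-0.0013,-0.001,-0,0,0.085],[0.0472,0.0024,-0.0013,-0.002,-0,0,0.085],[0.0473,0.0025,-0.0013,-0.001,-0,0,0.085],[0.0472,0.0025,-0.0013,-0.002,-0,0,0.085],[0.0473,0.0024,-0.0013,-0.001,-0.001,0.001,0.085],[0.0472,0.0024,-0.0014,-0.002,-0,0,0.085],[0.0473,0.0024,-0.0013,-0.001,-0.001,0.001,0.085]]
```

Request:
play_rows(series=[[0.047,0.0024,-0.0013,-0.001,0,0,0.085],[0.047,0.0024,-0.0013,-0.001,0,0,0.085],[0.047,0.0024,-0.0013,-0.001,0,0,0.085],[0.047,0.0024,-0.0013,-0.001,0,0,0.085],[0.047,0.0024,-0.0013,0,0,0,0.085],[0.047,0.0024,-0.0013,0,0,0,0.085],[0.047,0.0024,-0.0013,0,0,0,0.085],[0.04,0.0024,-0.0013,0,0,0,0.085],[0,0,0,0,0,0,0.085],[0,0,0,0,0,0,0.085]])

```text
clock: 9.1
position: [496.7, 284.8, 182.1]
ee_rot: [-0.465, -0.512, 0.542, 0.478]
contact_force: [-0.3, 0.6, -0.2]
gripper_width: 84.8
```

```bash
python3 - <<'E'
from h import *
import pickle
st=read_state(); print(st["clock"],st["position"].round(1),st["joints"].round(2))
w=get_image("wrist"); t=get_image("top"); pickle.dump((w,t),open("w3.pkl","wb"))
for P in((469.5,352,75),(469.5,352,0),(431,217,42)): print(P,proj(w,P).round(1))
print("tick",tick(t))
save(w,"w3",None,1.5)
E
```

```text
9.1 [496.7 284.8 182.1] [ 0.79  0.36 -0.16 -0.02 -1.1  -2.25]
(469.5, 352, 75) [[333.4 171.7]]
(469.5, 352, 0) [[317.4 161.5]]
(431, 217, 42) [[198.6 113.9]]
tick (array([287.27, 120.73]), array([720.5, -68.4]))
```

View pics/w3.png

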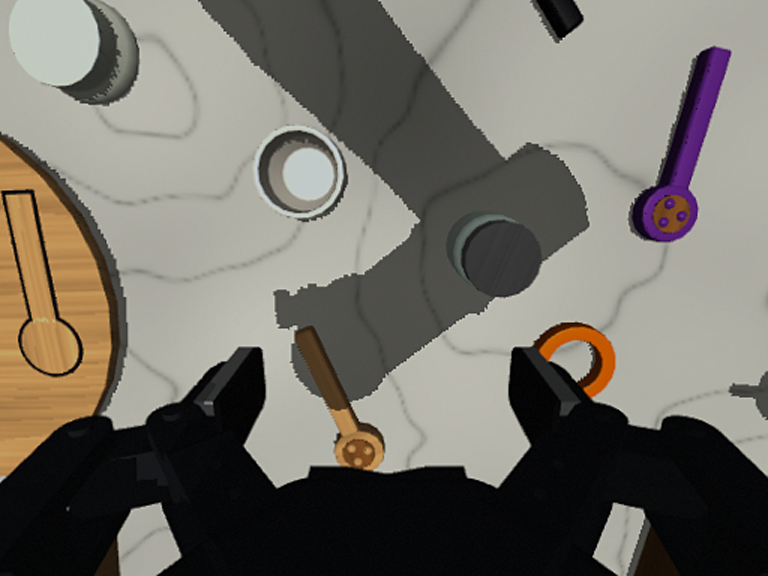

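Jar lid centre at (334,171) px and bowl centre at (199.7,115.3) px both match predictions to about 1 mm: jar (469.5,352), bowl (430,218). Moving over the jar.

```bash
python3 - <<'E'
from h import *
plan([(469.5,352,140,1.69,30),(469.5,352,90,1.69,25)],.085)
E
```

```text
5
[[0.0238,0.0142,0.0061,-0.014,-0.003,-0.004,0.085],[0.0237,0.0142,0.0062,-0.015,-0.004,-0.004,0.085],[0.0237,0.0142,0.0063,-0.014,-0.003,-0.005,0.085],[0,0.025,0,-0,-0,0,0.085],[0,0.025,0,-0,-0,0,0.085]]
```

Request:
play_rows(series=[[0.0238,0.0142,0.0061,-0.014,-0.003,-0.004,0.085],[0.0237,0.0142,0.0062,-0.015,-0.004,-0.004,0.085],[0.0237,0.0142,0.0063,-0.014,-0.003,-0.005,0.085],[0,0.025,0,0,0,0,0.085],[0,0.02,0,0,0,0,0.085],[0,0,0,0,0,0,0.085],[0,0,0,0,0,0,0.085]])

```text
clock: 9.9
position: [472.3, 344.9, 93.4]
ee_rot: [0.474, 0.526, -0.525, -0.472]
contact_force: [0.7, -0.4, -0.1]
gripper_width: 85.0
```

```bash
python3 - <<'E'
from h import *
print(read_state()["position"])
w=get_image("wrist"); save(w,"w4",(90,90,420,340),2)
print(proj(w,[(469.5,352,75)]))
g=cv2.cvtColor(w["color"],cv2.COLOR_RGB2GRAY); u,v=proj(w,(469.5,352,75))[0].astype(int)
print(u,v); 
print(g[v,u-75:u+75:3])
plan([(469.5,352,40,1.69,20),(469.5,352,16,1.69,14)],.085)
E
```

```text
[472.30489342 344.89066239  93.35422041]
[[267.45242517 221.0678459 ]]
267 221
[ 88  89  87  89  90  89  88  89  84  76  87  89  89  90  62  62  63  62
  60  60  61  65  64  60  60  60  59  63  60  65  63  63  63  62  63  62
  62  60  63  90  89  87  88  85 204 200 200 200 199 200]
5
[[0.0025,0.0178,0.0007,0.001,-0.005,-0,0.085],[0.0025,0.0178,0.0006,0.001,-0.004,-0,0.085],[0.0024,0.0178,0.0006,0,-0.005,-0,0.085],[0,0.012,0,0,0,-0,0.085],[0.0001,0.012,0,0,0,-0,0.085]]
```

Request:
play_rows(series=[[0.0027,0.0178,0.0007,0.001,-0.005,0,0.085],[0.0026,0.0178,0.0006,0.001,-0.004,0,0.085],[0.0025,0.0178,0.0006,0,-0.005,0,0.085],[0,0.008,0,0,0,0,0.085],[0,0,0,0,0,0,0.085]])

```text
clock: 10.45
position: [474.6, 353.6, 38.0]
ee_rot: [0.47, 0.533, -0.523, -0.47]
contact_force: [-0.1, 0.4, -0.9]
gripper_width: 85.0
```

```bash
python3 - <<'E'
from h import *
st=read_state();print(st["position"],st["contact_force"].round(1))
plan([(469.5,352.5,16,1.69,14)],.085)
E
```

```text
[474.64149307 353.59669602  37.95096473] [-0.1  0.4 -0.9]
2
[[-0.0003,0.0109,0.0027,0.006,-0.001,0.004,0.085],[-0.0003,0.011,0.0027,0.005,-0.002,0.005,0.085]]
```

Request:
play_rows(series=[[-0.0003,0.0109,0.0027,0.006,-0.001,0.004,0.085],[-0.0003,0.009,0.0024,0.005,-0.002,0.005,0.085],[0,0,0,0,0,0,0.085],[0,0,0,0,0,0,0.085]])

```text
clock: 10.85
position: [471.0, 353.3, 19.4]
ee_rot: [0.469, 0.53, -0.528, -0.469]
contact_force: [0.0, -0.6, 0.2]
gripper_width: 84.9
```

```bash
python3 - <<'E'
from h import *
st=read_state();print(st["position"],st["contact_force"].round(1))
plan([(469.5,352.5,16,1.69,14)],.085)
E
```

```text
[471.02269328 353.30039043  19.36892361] [ 0.  -0.6  0.2]
1
[[-0.0006,0.0034,0.0016,0.003,-0,0.002,0.085]]
```

Request:
play_rows(series=[[-0.0006,0.002,0.0016,0.003,0,0.002,0.085],[0,0,0,0,0,0,0.07],[0,0,0,0,0,0,0.064],[0,0,0,0,0,0,0.06],[0,0,0,0,0,0,0.057],[0,0,0,0,0,0,0.055],[0,0,0,0,0,0,0.05],[0,0,0,0,0,0,0.045],[0,0,0,0,0,0,0.045]])

```text
clock: 11.75
position: [470.0, 353.2, 18.9]
ee_rot: [0.469, 0.53, -0.528, -0.469]
contact_force: [-0.1, 0.1, 0.3]
gripper_width: 52.0
```

```bash
python3 - <<'E'
from h import *
st=read_state();print(st["position"],st["contact_force"].round(1),st["gripper_width"],R.from_quat(st["ee_rot"]).as_matrix()[2].round(3))
a=.134;C=np.array([568,-89]);J=C+85*np.array([np.cos(a),np.sin(a)]);print(J)
plan([(470,352.5,40,1.69,8),(470,352.5,110,1.69,25),(620,100,130,1.70,35),(*J,120,1.704,25)],.045)
E
```

```text
[470.04419123 353.1571093   18.90273616] [-0.1  0.1  0.3] 51.97699145750425 [ 0.002 -1.    -0.002]
[652.23801121 -77.64405588]
23
[[-0.0002,-0.007,0,0.001,0,0.001,0.045],[-0.0002,-0.007,0,0,0,0,0.045],[-0.0002,-0.0071,0.0001,0.001,0,0.001,0.045],[-0,-0.0233,-0,-0,0,-0,0.045],[-0,-0.0233,-0,-0,0,-0,0.045],[-0,-0.0234,-0,-0,0,-0,0.045],[-0.0298,-0.0022,-0.0132,-0,-0.001,-0,0.045],[-0.0299,-0.0022,-0.0132,-0,-0.001,-0,0.045],[-0.0299,-0.0022,-0.0131,-0,-0.001,-0,0.045],[-0.0299,-0.0022,-0.0131,-0,-0.001,-0,0.045]]
[[-0.0299,-0.0022,-0.0131,-0,-0.001,-0,0.045],[-0.0299,-0.0022,-0.0131,-0,-0.001,-0,0.045],[-0.0299,-0.0023,-0.013,-0,-0.001,-0,0.045],[-0.0299,-0.0022,-0.013,-0,-0.001,-0,0.045],[-0.03,-0.0023,-0.0129,-0,-0.002,-0,0.045],[-0.0225,0.0013,-0.0011,-0,-0,-0,0.045],[-0.0225,0.0013,-0.0011,-0,-0.001,-0,0.045],[-0.0226,0.0012,-0.0011,-0,-0,-0,0.045],[-0.0225,0.0013,-0.0011,-0,-0.001,-0,0.045],[-0.0226,0.0012,-0.0011,-0,-0,-0,0.045]]
[[-0.0225,0.0013,-0.0011,-0,-0.001,-0,0.045],[-0.0226,0.0012,-0.0011,-0,-0,-0,0.045],[-0.0225,0.0013,-0.0011,-0,-0.001,-0,0.045]]
```

Request:
play_rows(series=[[0,-0.007,0,0,0,0,0.045],[0,-0.007,0,0,0,0,0.045],[0,-0.01,0,0,0,0,0.045],[0,-0.02,0,0,0,0,0.045],[0,-0.023,0,0,0,0,0.045],[0,-0.02,0,0,0,0,0.045],[-0.015,-0.008,-0.006,0,0,0,0.045],[-0.0299,-0.0022,-0.0132,0,-0.001,0,0.045],[-0.0299,-0.0022,-0.0131,0,-0.001,0,0.045],[-0.0299,-0.0022,-0.0131,0,-0.001,0,0.045]])

```text
clock: 12.75
position: [526.8, 252.2, 127.2]
ee_rot: [0.466, 0.531, -0.531, -0.467]
contact_force: [0.8, -0.0, -1.9]
gripper_width: 52.2
```

Request:
play_rows(series=[[-0.0299,-0.0022,-0.0131,0,-0.001,0,0.045],[-0.0299,-0.0022,-0.0131,0,-0.001,0,0.045],[-0.0299,-0.0022,-0.013,0,-0.001,0,0.045],[-0.0299,-0.0022,-0.013,0,-0.001,0,0.045],[-0.025,-0.0022,-0.0129,0,-0.002,0,0.045],[-0.0225,0.001,-0.0011,0,0,0,0.045],[-0.0225,0.001,-0.0011,0,-0.001,0,0.045],[-0.0225,0.001,-0.0011,0,0,0,0.045],[-0.018,0.001,-0.0011,0,-0.001,0,0.045],[0,0,0,0,0,0,0.045]])

```text
clock: 13.75
position: [626.0, 10.4, 133.9]
ee_rot: [-0.466, -0.528, 0.532, 0.47]
contact_force: [0.0, 0.1, -2.9]
gripper_width: 51.9
```

```bash
python3 - <<'E'
from h import *
import pickle
st=read_state();print(st["clock"],st["position"],st["contact_force"].round(1),st["gripper_width"],R.from_quat(st["ee_rot"]).as_matrix()[2].round(3))
w=get_image("wrist"); t=get_image("top"); s=get_image("side"); pickle.dump((w,t,s),open("w5.pkl","wb"))
print(tick(t),tick(s)); save(w,"w5",None,1.5)
a=.134;C=np.array([568,-89])
for x,y in((0,0),(85,0),(154,0),(-30,-100),(-15,105),(33,105),(-80,105)): print(x,y,proj(w,[*(C+[x*np.cos(a)-y*np.sin(a),x*np.sin(a)+y*np.cos(a)]),24])[0].round(1)*1.5)
E
```

```text
13.75 [626.01477383  10.38329483 133.88192999] [ 0.   0.1 -2.9] 51.92289880063839 [ 0.002 -1.     0.008]
(array([282.98, 124.26]), array([708.9, -55.3])) (array([175.1 , 184.95]), array([705.4, -43.3]))
0 0 [229.65 166.95]
85 0 [243.45 303.75]
154 0 [253.5  399.45]
-30 -100 [ 56.4 117.6]
-15 105 [407.25 138.  ]
33 105 [406.95 220.8 ]
-80 105 [407.4  13.5]
```

View pics/w5.png

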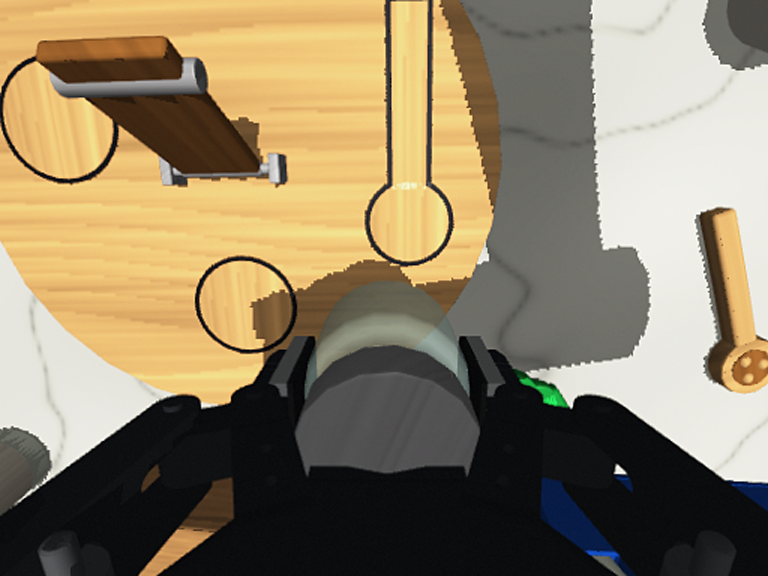

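Jar ring centre at (246,304) px versus (243.5,303.8) predicted; bowl ring and wand outline show the same shift of about 1.3 mm, so I adjust for it. Rest is open and the jar is held.

```bash
python3 - <<'E'
from h import *
plan([(652.5,-76.8,100,1.705,22),(652.5,-76.8,75,1.705,12)],.045)
E
```

```text
8
[[-0.0185,0.0068,-0.003,-0.001,-0.001,0,0.045],[-0.0185,0.0068,-0.0029,-0.001,-0.001,0,0.045],[-0.0185,0.0068,-0.0029,-0.002,-0.001,0.001,0.045],[-0.0186,0.0068,-0.0029,-0.001,-0.002,0,0.045],[-0.0185,0.0068,-0.0028,-0.002,-0.001,0.001,0.045],[-0,0.0083,0,0,-0,-0,0.045],[-0,0.0084,0,0,-0,-0,0.045],[-0,0.0083,0,0,-0,-0,0.045]]
```

Request:
play_rows(series=[[-0.0185,0.0068,-0.003,-0.001,-0.001,0,0.045],[-0.0185,0.0068,-0.0029,-0.001,-0.001,0,0.045],[-0.0185,0.0068,-0.0029,-0.002,-0.001,0.001,0.045],[-0.0186,0.0068,-0.0029,-0.001,-0.002,0,0.045],[-0.0165,0.0068,-0.0028,-0.002,-0.001,0.001,0.045],[0,0.008,0,0,0,0,0.045],[0,0.008,0,0,0,0,0.045],[0,0,0,0,0,0,0.045],[0,0,0,0,0,0,0.045]])

```text
clock: 14.8
position: [653.5, -69.4, 82.7]
ee_rot: [0.462, 0.536, -0.534, -0.462]
contact_force: [0.1, 0.6, -1.5]
gripper_width: 51.9
```

```bash
python3 - <<'E'
from h import *
st=read_state();print(st["clock"],st["position"],st["contact_force"].round(1),R.from_quat(st["ee_rot"]).as_matrix()[2].round(3))
plan([(652.5,-76.8,47,1.705,9)],.045)
E
```

```text
14.8 [653.51814014 -69.38257264  82.74291504] [ 0.1  0.6 -1.5] [ 0.002 -1.    -0.002]
5
[[-0.0014,0.0071,0.0004,0,0.002,0,0.045],[-0.0015,0.0072,0.0004,0.001,0.002,0,0.045],[-0.0015,0.0071,0.0004,0,0.003,0.001,0.045],[-0.0014,0.0072,0.0005,0.001,0.002,0,0.045],[-0.0014,0.0071,0.0004,0,0.003,0.001,0.045]]
```

Request:
play_rows(series=[[-0.0036,0.0071,0.0004,0,0.002,0,0.045],[-0.0036,0.0072,0.0004,0,0.002,0,0.045],[0,0.0071,0.0004,0,0.003,0,0.045],[0,0.006,0.0004,0,0.002,0,0.045],[0,0.003,0,0,0.002,0,0.045],[0,0,0,0,0,0,0.045],[0,0,0,0,0,0,0.045]])

```text
clock: 15.5
position: [653.2, -76.0, 50.1]
ee_rot: [0.465, 0.534, -0.532, -0.465]
contact_force: [0.1, 0.4, -1.4]
gripper_width: 52.1
```

```bash
python3 - <<'E'
from h import *
st=read_state();print(st["clock"],st["position"],st["contact_force"].round(1),R.from_quat(st["ee_rot"]).as_matrix()[2].round(3))
plan([(652.5,-76.8,43.5,1.705,3)],.045)
E
```

```text
15.5 [653.17440807 -75.95081846  50.13567971] [ 0.1  0.4 -1.4] [ 0.002 -1.    -0.003]
3
[[-0.0003,0.0022,0.0003,0.001,0.001,0.001,0.045],[-0.0002,0.0022,0.0002,0.001,0,0,0.045],[-0.0003,0.0022,0.0003,0.001,0.001,0.001,0.045]]
```

Request:
play_rows(series=[[-0.0003,0.0022,0.0003,0.001,0.001,0.001,0.045],[-0.0002,0.0022,0.0002,0.001,0,0,0.045],[-0.0002,0.0015,0.0002,0.001,0.001,0.001,0.045],[0,0,0,0,0,0,0.045]])

```text
clock: 15.9
position: [653.1, -76.7, 44.6]
ee_rot: [0.466, 0.532, -0.532, -0.465]
contact_force: [-0.2, -0.1, -2.5]
gripper_width: 52.4
```

Request:
play_rows(series=[[0,0.001,0,0,0,0,0.045],[0,0,0,0,0,0,0.045]])

```text
clock: 16.1
position: [653.2, -76.7, 43.6]
ee_rot: [0.466, 0.533, -0.532, -0.465]
contact_force: [0.4, -0.6, -1.5]
gripper_width: 51.9
```

Request:
play_rows(series=[[0,0.001,0,0,0,0,0.045],[0,0,0,0,0,0,0.045]])

```text
clock: 16.3
position: [653.6, -76.7, 43.0]
ee_rot: [0.466, 0.533, -0.532, -0.465]
contact_force: [-0.4, 0.4, -2.4]
gripper_width: 51.9
```

Request:
play_rows(series=[[0,0.001,0,0,0,0,0.045],[0,0,0,0,0,0,0.045]])

```text
clock: 16.5
position: [653.9, -76.8, 43.0]
ee_rot: [0.466, 0.533, -0.532, -0.464]
contact_force: [-0.1, 0.4, -2.3]
gripper_width: 52.0
```

Request:
play_rows(series=[[0,0.0015,0,0,0,0,0.045],[0,0.001,0,0,0,0,0.045]])

```text
clock: 16.7
position: [654.4, -77.2, 42.9]
ee_rot: [0.467, 0.533, -0.532, -0.463]
contact_force: [-1.7, 0.1, 4.2]
gripper_width: 51.8
```

```bash
python3 - <<'E'
from h import *
st=read_state();print(st["clock"],st["position"],st["contact_force"].round(1),st["wrist_torque"].round(2),R.from_quat(st["ee_rot"]).as_matrix()[2].round(3))
print(tick(get_image("top")),tick(get_image("side")))
E
```

```text
16.7 [654.390389   -77.22339135  42.93023819] [-1.7  0.1  4.2] [0.05 0.66 0.06] [-0.003 -1.    -0.004]
(array([288.26, 122.25]), array([715.6, -71.4])) (array([174.62, 179.57]), array([710.5, -68.9]))
```

Request:
play_rows(series=[[0,0,0,0,0,0,0.054],[0,0,0,0,0,0,0.058],[0,0,0,0,0,0,0.066],[0,0,0,0,0,0,0.078],[0,0,0,0,0,0,0.085],[0,-0.01,0,0,0,0,0.085],[0,-0.02,0,0,0,0,0.085],[0,-0.04,0,0,0,0,0.085],[0,-0.045,0,0,0,0,0.085],[0,-0.045,0,0,0,0,0.085]])

```text
clock: 17.8
position: [650.3, -76.9, 200.6]
ee_rot: [-0.463, -0.529, 0.536, 0.468]
contact_force: [1.3, 0.1, 0.2]
gripper_width: 85.1
```

```bash
python3 - <<'E'
from h import *
import pickle
st=read_state();print(st["clock"],st["position"],st["contact_force"].round(1))
t=get_image("top"); s=get_image("side"); w=get_image("wrist"); pickle.dump((t,s,w),open("i2.pkl","wb"))
print(tick(t),tick(s))
cv2.imwrite("pics/c7.png",np.hstack([cv2.resize(s["color"][100:240,140:320],(540,420))])[...,::-1])
plan([(500,225,170,1.69,45)],.085)
E
```

```text
17.8 [650.308956   -76.92221222 200.56675045] [1.3 0.1 0.2]
(array([287.55, 118.59]), array([727.5, -69.3])) (array([171.91, 179.23]), array([718.9, -70.3]))
8
[[0.04,0.0042,0.0139,-0,0.002,-0,0.085],[0.0399,0.0042,0.014,-0,0.002,-0,0.085],[0.0399,0.0042,0.014,-0,0.002,-0,0.085],[0.0399,0.0042,0.0141,-0,0.002,-0,0.085],[0.0399,0.0042,0.0142,-0,0.002,-0,0.085],[0.0398,0.0042,0.0143,-0,0.002,-0.001,0.085],[0.0398,0.0043,0.0144,-0,0.002,-0,0.085],[0.0397,0.0043,0.0144,-0,0.002,-0.001,0.085]]
```

Request:
play_rows(series=[[0.04,0.0042,0.0139,0,0.002,0,0.085],[0.0399,0.0042,0.014,0,0.002,0,0.085],[0.0399,0.0042,0.014,0,0.002,0,0.085],[0.0399,0.0042,0.014,0,0.002,0,0.085],[0.0399,0.0042,0.0142,0,0.002,0,0.085],[0.0398,0.0042,0.0143,0,0.002,0,0.085],[0.0398,0.0043,0.0144,0,0.002,0,0.085],[0.02,0.0043,0.014,0,0.001,0,0.085],[0,0,0,0,0,0,0.085],[0,0,0,0,0,0,0.085]])

```text
clock: 18.95
position: [494.2, 213.2, 164.1]
ee_rot: [-0.47, -0.525, 0.531, 0.471]
contact_force: [0.3, -0.4, 0.0]
gripper_width: 84.9
```

```bash
python3 - <<'E'
from h import *
import pickle
st=read_state();print(st["clock"],st["position"],st["contact_force"].round(1))
t=get_image("top"); s=get_image("side"); w=get_image("wrist"); pickle.dump((t,s,w),open("i2.pkl","wb"))
print(tick(t),tick(s))
# turntable in wrist/top: jar lid on turntable (grey) in top; bowl rim by hough in wrist
def lid(im,P,rr,lo=.8,hi=1.15):
    u,v=proj(im,P)[0].astype(int);k=5;wd=40
    y0,x0=max(v-wd,0),max(u-wd,0); g=cv2.resize(cv2.cvtColor(im["color"],cv2.COLOR_RGB2GRAY)[y0:v+wd,x0:u+wd],None,fx=k,fy=k,interpolation=cv2.INTER_CUBIC)
    px=k*rr/np.linalg.norm(onplane(im,(u+1,v),P[2])-onplane(im,(u,v),P[2]))
    h=cv2.HoughCircles(g,cv2.HOUGH_GRADIENT_ALT,1.5,5,param1=100,param2=.3,minRadius=int(px*lo),maxRadius=int(px*hi))
    for q in ([] if h is None else h[0][:5]):
        uv=(q[0]+.5)/k-.5+x0,(q[1]+.5)/k-.5+y0; print(P,np.round(uv,1),(q[2]/px).round(2),onplane(im,uv,P[2])[:2].round(1))
lid(w,(430.3,218,42),31); lid(t,(653,-77,99),27)
plan([(430.3,218,110,1.69,30),(430.3,218,70,1.69,20)],.085)
E
```

```text
18.95 [494.23386437 213.15981868 164.06556799] [ 0.3 -0.4  0. ]
(array([287.4 , 120.74]), array([720.5, -68.8])) (array([171.47, 179.74]), array([719.8, -67.8]))
(430.3, 218, 42) [267.7 116.9] 0.94 [429.3 215.1]
(430.3, 218, 42) [267.7 116.9] 0.83 [429.3 215.1]
(430.3, 218, 42) [262.  119.9] 0.84 [432.6 210.2]
5
[[0.0044,0.0182,0.0211,-0.002,-0.002,-0.001,0.085],[0.0044,0.0182,0.0211,-0.003,-0.002,-0.002,0.085],[0.0045,0.0182,0.0212,-0.002,-0.002,-0.001,0.085],[0,0.02,0,-0,-0,-0,0.085],[0,0.02,0,-0,-0,-0,0.085]]
```

Request:
play_rows(series=[[0.0037,0.0182,0.0211,-0.002,-0.002,-0.001,0.085],[0.0037,0.0182,0.0211,-0.003,-0.002,-0.002,0.085],[0.0037,0.0182,0.0212,-0.002,-0.002,-0.001,0.085],[0,0.02,0,0,0,0,0.085],[0,0.015,0,0,0,0,0.085],[0,0,0,0,0,0,0.085],[0,0,0,0,0,0,0.085]])

```text
clock: 19.8
position: [434.9, 211.1, 74.0]
ee_rot: [0.474, 0.528, -0.524, -0.472]
contact_force: [-0.3, 0.7, -0.0]
gripper_width: 84.9
```

```bash
python3 - <<'E'
from h import *
st=read_state();print(st["clock"],st["position"],st["contact_force"].round(1))
w=get_image("wrist"); u,v=proj(w,(430,216.5,42))[0].round().astype(int); print(u,v)
g=cv2.cvtColor(w["color"],cv2.COLOR_RGB2GRAY)
print("row",g[v,u-72:u+73:3]); print("col",g[v-72:v+73:3,u])
m=(g>150).astype(np.uint8)
plan([(430,216.5,40,1.69,15),(430,216.5,10,1.69,12)],.085)
cv2.imwrite("pics/bowl.png",w["color"][...,::-1])
E
```

```text
19.8 [434.90544975 211.08366759  74.00943357] [-0.3  0.7 -0. ]
265 210
row [83 82 82 81 82 82 82 81 82 98 98 55 65 78 78 80 80 92 98 96 97 97 98 97
 97 98 97 98 97 99 85 81 79 78 78 56 56 71 97 81 80 82 79 77 77 81 81 80
 78]
col [185 185 185 195  78  79  78  80  63  67  87  98  95  98  97  97  98  98
  98  97  96  97  98  97  97  98  98  94  86  85  85  86  78  69  67  67
  66 105  95  86  86  86  84 209 201 200 201 202 202]
6
[[0.0019,0.0114,0.0015,0.002,-0.005,0.001,0.085],[0.002,0.0113,0.0014,0.002,-0.004,0.001,0.085],[0.0019,0.0114,0.0015,0.002,-0.005,0,0.085],[0,0.01,-0,0,0,0,0.085],[0,0.01,-0,0,0,0,0.085],[0,0.01,-0,0,0,0,0.085]]
```

Request:
play_rows(series=[[0.0016,0.0114,0.0015,0.002,-0.005,0.001,0.085],[0.0016,0.0113,0.0014,0.002,-0.004,0.001,0.085],[0.0014,0.0114,0.0015,0.002,-0.005,0,0.085],[0,0.01,0,0,0,0,0.085],[0,0.008,0,0,0,0,0.085],[0,0,0,0,0,0,0.085],[0,0,0,0,0,0,0.085]])

```text
clock: 20.55
position: [431.3, 216.2, 18.5]
ee_rot: [0.469, 0.53, -0.528, -0.469]
contact_force: [-0.4, 0.2, 1.2]
gripper_width: 84.8
```

```bash
python3 - <<'E'
from h import *
st=read_state();print(st["clock"],st["position"],st["contact_force"].round(1))
plan([(430,215.3,10,1.69,12)],.085)
E
```

```text
20.55 [431.28232198 216.24326832  18.51413434] [-0.4  0.2  1.2]
1
[[-0.0008,0.0085,0.0014,0.002,0.001,0.002,0.085]]
```

Request:
play_rows(series=[[-0.0008,0.0075,0.0014,0.002,0.001,0.002,0.085],[0,0,0,0,0,0,0.085],[0,0,0,0,0,0,0.075],[0,0,0,0,0,0,0.07],[0,0,0,0,0,0,0.067],[0,0,0,0,0,0,0.064],[0,0,0,0,0,0,0.062],[0,0,0,0,0,0,0.058],[0,0,0,0,0,0,0.054],[0,0,0,0,0,0,0.054]])

```text
clock: 21.55
position: [430.5, 215.6, 12.2]
ee_rot: [0.47, 0.53, -0.528, -0.469]
contact_force: [-0.4, -0.3, 1.0]
gripper_width: 61.2
```

```bash
python3 - <<'E'
from h import *
st=read_state();print(st["clock"],st["position"],st["contact_force"].round(1),st["gripper_width"])
a=.134;C=np.array([568.1,-88.2]);x,y=-30,-100
B=C+[x*np.cos(a)-y*np.sin(a),x*np.sin(a)+y*np.cos(a)];print(B)
plan([(430,215.3,25,1.69,6),(430,215.3,100,1.69,25),(500,100,200,1.69,40),(545,-150,210,1.70,45)],.054)
E
```

```text
21.55 [430.54087624 215.64976055  12.20097863] [-0.4 -0.3  1. ] 61.16137430676894
[ 551.72887147 -191.31152288]
17
[[-0.0001,-0.0043,0.0002,0.001,0,0,0.054],[-0.0001,-0.0043,0.0002,0.001,0,0.001,0.054],[-0.0001,-0.0042,0.0002,0,0,0,0.054],[0,-0.025,-0,0,0,0,0.054],[0,-0.025,-0,0,0,0,0.054],[0,-0.025,-0.0001,0,0,0,0.054],[-0.0245,-0.02,-0.0112,0,0,0,0.054],[-0.0246,-0.02,-0.0111,0,0,0,0.054],[-0.0245,-0.02,-0.0112,0,0,0,0.054],[-0.0246,-0.02,-0.0111,0,0,0,0.054]]
[[-0.0245,-0.02,-0.0112,0,0,0,0.054],[-0.0423,-0.0017,-0.0025,0,-0.002,0,0.054],[-0.0423,-0.0017,-0.0024,0,-0.002,0,0.054],[-0.0423,-0.0017,-0.0023,0,-0.001,0,0.054],[-0.0423,-0.0017,-0.0023,0,-0.002,0,0.054],[-0.0422,-0.0016,-0.0022,0,-0.001,0,0.054],[-0.0423,-0.0017,-0.0021,0,-0.002,0,0.054]]
```

Request:
play_rows(series=[[0,-0.004,0,0,0,0,0.054],[0,-0.006,0,0,0,0,0.054],[0,-0.01,0,0,0,0,0.054],[0,-0.02,0,0,0,0,0.054],[0,-0.025,0,0,0,0,0.054],[0,-0.025,0,0,0,0,0.054],[-0.0245,-0.02,-0.0112,0,0,0,0.054],[-0.0246,-0.02,-0.0111,0,0,0,0.054],[-0.0245,-0.02,-0.0112,0,0,0,0.054],[-0.0246,-0.02,-0.0111,0,0,0,0.054]])

```text
clock: 22.55
position: [484.5, 121.2, 191.3]
ee_rot: [-0.468, -0.53, 0.531, 0.468]
contact_force: [0.1, 0.9, -1.5]
gripper_width: 60.8
```

```bash
python3 - <<'E'
from h import *
st=read_state();print(st["clock"],st["position"],st["contact_force"].round(1),st["gripper_width"])
plan([(500,90,205,1.69,40),(552,-155,205,1.70,38)],.054)
E
```

```text
22.55 [484.48204436 121.17207791 191.2520654 ] [ 0.1  0.9 -1.5] 60.809468514837185
8
[[-0.0329,-0.0137,-0.0115,-0.001,0.005,-0.001,0.054],[-0.0356,-0,-0.0032,-0,-0.001,0,0.054],[-0.0356,-0,-0.0032,-0,-0.001,0,0.054],[-0.0357,-0,-0.0031,-0,-0.002,0,0.054],[-0.0356,-0,-0.0031,-0,-0.001,0,0.054],[-0.0357,-0.0001,-0.003,-0,-0.002,0,0.054],[-0.0357,-0,-0.0029,-0,-0.001,0,0.054],[-0.0356,-0.0001,-0.0029,-0,-0.002,0,0.054]]
```

Request:
play_rows(series=[[-0.0329,-0.0137,-0.0115,0,0.005,0,0.054],[-0.0356,0,-0.0032,0,-0.001,0,0.054],[-0.0356,0,-0.0032,0,-0.001,0,0.054],[-0.0357,0,-0.0031,0,-0.002,0,0.054],[-0.0356,0,-0.0031,0,-0.001,0,0.054],[-0.0357,0,-0.003,0,-0.002,0,0.054],[-0.0357,0,-0.0029,0,-0.001,0,0.054],[-0.025,0,-0.0029,0,-0.002,0,0.054],[0,0,0,0,0,0,0.054],[0,0,0,0,0,0,0.054]])

```text
clock: 23.55
position: [552.3, -157.4, 216.4]
ee_rot: [0.47, 0.535, -0.526, -0.466]
contact_force: [-0.1, 0.7, -1.9]
gripper_width: 60.8
```

```bash
python3 - <<'E'
from h import *
import pickle
st=read_state();print(st["clock"],st["position"],st["contact_force"].round(1),st["gripper_width"],R.from_quat(st["ee_rot"]).as_matrix()[2].round(3))
t=get_image("top");s=get_image("side"); w=get_image("wrist"); pickle.dump((t,s,w),open("i3.pkl","wb"))
print(tick(t),tick(s))
plan([(551.7,-191.3,120,1.705,20),(551.7,-191.3,75,1.705,15)],.054)
cv2.imwrite("pics/i3.png",np.hstack([w["color"],s["color"]])[...,::-1])
# outline (dark line) of jar ring/wand outline head in wrist
E
```

```text
23.55 [ 552.29373762 -157.36801921  216.4410696 ] [-0.1  0.7 -1.9] 60.81193097465804 [ 0.004 -1.    -0.013]
(array([295.01, 122.66]), array([714.6, -92.1])) (array([171.41, 179.95]), array([719.8, -66.8]))
9
[[-0.0058,0.016,0.0011,0.002,-0.001,0.001,0.054],[-0.0058,0.0161,0.0011,0.002,-0.001,0.001,0.054],[-0.0058,0.0161,0.001,0.002,-0.001,0,0.054],[-0.0058,0.016,0.001,0.003,-0.001,0.001,0.054],[-0.0058,0.0161,0.001,0.002,-0.001,0,0.054],[-0.0059,0.0161,0.001,0.003,-0.001,0.001,0.054],[0,0.015,-0,-0,0,-0,0.054],[0,0.015,-0,-0,0,-0,0.054],[0.0001,0.015,-0,-0,0,-0,0.054]]
```

Request:
play_rows(series=[[-0.012,0.008,0.0011,0.002,-0.001,0.001,0.054],[-0.012,0.008,0.0011,0.003,-0.001,0.001,0.054],[-0.0105,0.01,0.001,0.003,-0.001,0,0.054],[0,0.016,0.001,0.003,-0.001,0.001,0.054],[0,0.02,0.001,0.002,-0.001,0,0.054],[0,0.02,0,0,-0.001,0,0.054],[0,0.02,0,0,0,0,0.054],[0,0.012,0,0,0,0,0.054],[0,0,0,0,0,0,0.054],[0,0,0,0,0,0,0.054]])

```text
clock: 24.7
position: [550.9, -195.6, 92.2]
ee_rot: [-0.463, -0.532, 0.534, 0.466]
contact_force: [1.1, 0.5, -1.2]
gripper_width: 60.9
```

```bash
python3 - <<'E'
from h import *
st=read_state();print(st["clock"],st["position"],st["contact_force"].round(1),st["gripper_width"],R.from_quat(st["ee_rot"]).as_matrix()[2].round(3))
plan([(551.7,-191.3,75,1.705,7),(551.7,-191.3,44,1.705,8)],.054)
E
```

```text
24.7 [ 550.910925   -195.59313583   92.20575769] [ 1.1  0.5 -1.2] 60.90815411914184 [ 0.001 -1.     0.006]
7
[[0.0014,0.0057,-0.0005,-0.002,0.001,0,0.054],[0.0014,0.0058,-0.0005,-0.002,0.001,0.001,0.054],[0.0013,0.0057,-0.0004,-0.002,0,0,0.054],[0,0.0078,-0,0,0,0,0.054],[0,0.0077,-0,0,0,0,0.054],[0,0.0078,-0,0,0,0,0.054],[0,0.0077,-0,0,0,0,0.054]]
```

Request:
play_rows(series=[[0.0014,0.0057,-0.0005,-0.002,0.001,0,0.054],[0.0014,0.0058,-0.0005,-0.002,0.001,0.001,0.054],[0.0013,0.0057,-0.0004,-0.002,0,0,0.054],[0,0.0078,0,0,0,0,0.054],[0,0.0077,0,0,0,0,0.054],[0,0.0078,0,0,0,0,0.054],[0,0.004,0,0,0,0,0.054],[0,0,0,0,0,0,0.054],[0,0,0,0,0,0,0.054]])

```text
clock: 25.6
position: [553.9, -191.1, 46.4]
ee_rot: [0.467, 0.534, -0.531, -0.463]
contact_force: [-0.5, -0.2, -1.2]
gripper_width: 61.1
```

```bash
python3 - <<'E'
from h import *
st=read_state();print(st["clock"],st["position"],st["contact_force"].round(1),R.from_quat(st["ee_rot"]).as_matrix()[2].round(3))
plan([(551.7,-191.3,37.5,1.705,3)],.054)
E
```

```text
25.6 [ 553.93569684 -191.12782215   46.3824939 ] [-0.5 -0.2 -1.2] [-0.001 -1.    -0.006]
4
[[0,0.0022,0.0006,0.001,0,-0,0.054],[0,0.0022,0.0006,0.002,0,-0,0.054],[0.0001,0.0022,0.0005,0.001,0.001,-0.001,0.054],[0,0.0023,0.0006,0.002,0,-0,0.054]]
```

Contact is expected at TCP z near 36.2.

Request:
play_rows(series=[[0,0.0022,0.0006,0.001,0,0,0.054],[0,0.0022,0.0006,0.002,0,0,0.054],[0,0.0022,0.0005,0.001,0,0,0.054],[0,0.002,0.0005,0.002,0,0,0.054],[0,0,0,0,0,0,0.054]])

```text
clock: 26.1
position: [552.2, -191.6, 37.9]
ee_rot: [-0.466, -0.533, 0.533, 0.464]
contact_force: [-0.5, 0.6, -2.1]
gripper_width: 60.8
```

Request:
play_rows(series=[[0,0.001,0,0,0,0,0.054],[0,0.001,0,0,0,0,0.054]])

```text
clock: 26.3
position: [552.5, -191.7, 36.2]
ee_rot: [0.466, 0.533, -0.533, -0.464]
contact_force: [-0.9, 1.0, 3.5]
gripper_width: 61.0
```

Request:
play_rows(series=[[0,0.0012,0,0,0,0,0.054],[0,0.001,0,0,0,0,0.054]])

```text
clock: 26.5
position: [554.6, -192.1, 36.3]
ee_rot: [0.467, 0.534, -0.532, -0.462]
contact_force: [-0.4, 0.4, 3.5]
gripper_width: 60.6
```

Request:
play_rows(series=[[0,0,0,0,0,0,0.062],[0,0,0,0,0,0,0.066],[0,0,0,0,0,0,0.07],[0,0,0,0,0,0,0.074],[0,0,0,0,0,0,0.074],[0,-0.01,0,0,0,0,0.074],[0,-0.02,0,0,0,0,0.074],[0,-0.04,0,0,0,0,0.075],[0,-0.045,0,0,0,0,0.08],[0,-0.045,0,0,0,0,0.08]])

```text
clock: 27.5
position: [549.1, -191.2, 195.6]
ee_rot: [-0.462, -0.53, 0.536, 0.468]
contact_force: [0.5, -0.6, -0.2]
gripper_width: 79.8
```

```bash
python3 - <<'E'
from h import *
import pickle
st=read_state();print(st["clock"],st["position"],st["contact_force"].round(1),st["gripper_width"])
s=get_image("side"); w=get_image("wrist"); pickle.dump((s,w),open("i4.pkl","wb"))
print(tick(s))
# wand: top image at start
i=pickle.load(open("i2.pkl","rb"))
for n,im,roi in(("top",i[0],(150,120,215,185)),("side",i[1],(155,250,235,290))):
    hsv=cv2.cvtColor(im["color"],cv2.COLOR_RGB2HSV); m=cv2.inRange(hsv,(5,60,60),(25,255,255)); z=np.zeros_like(m);z[roi[1]:roi[3],roi[0]:roi[2]]=255;m&=z
    c=max(cv2.findContours(m,cv2.RETR_EXTERNAL,cv2.CHAIN_APPROX_NONE)[0],key=cv2.contourArea)
    mm=np.zeros_like(m); cv2.drawContours(mm,[c],-1,255,-1); yx=np.argwhere(mm)
    P=np.array([onplane(im,(x,y),12)[:2] for y,x in yx.astype(float)]); mu=P.mean(0); d=np.linalg.svd(P-mu,full_matrices=False)[2][0]; d*=np.sign(d[0])
    q=(P-mu)@d; l=(P-mu)@np.array([-d[1],d[0]])
    print(n,"yaw",np.arctan2(d[1],d[0]).round(3),"extent",q.min().round(1),q.max().round(1),"mid",(mu+d*(q.min()+q.max())/2).round(1),"handle lateral",l[q<20].mean().round(1),"head ctr lateral",l[q>40].mean().round(1))
plan([(545,240,200,1.9,48)],.06)
E
```

```text
27.5 [ 549.14508228 -191.15246778  195.55664513] [ 0.5 -0.6 -0.2] 79.76325623120144
(array([171.46, 180.5 ]), array([719.3, -64.1]))
top yaw 0.466 extent -68.3 51.6 mid [625.5 257.1] handle lateral 0.5 head ctr lateral 2.3
side yaw 0.51 extent -81.2 59.6 mid [613.7 256.4] handle lateral 0.0 head ctr lateral 0.7
9
[[0.0477,0,-0.0056,0.001,-0.021,-0.001,0.06],[0.0476,0.0001,-0.0066,0,-0.021,-0.001,0.06],[0.0474,0.0001,-0.0076,0.001,-0.021,-0.001,0.06],[0.0473,0.0002,-0.0086,0,-0.021,-0,0.06],[0.0471,0.0001,-0.0096,0.001,-0.022,-0.001,0.06],[0.0468,0.0002,-0.0106,0,-0.021,-0,0.06],[0.0466,0.0002,-0.0116,0.001,-0.022,-0.001,0.06],[0.0464,0.0002,-0.0126,0,-0.021,-0,0.06],[0.046,0.0002,-0.0136,0.001,-0.022,-0.001,0.06]]
```

```bash
python3 -c "
from h import *
plan([(672,275,195,2.07,47)],.06)"
```

```text
11
[[0.0406,0.0005,-0.0165,0,-0.033,-0.001,0.06],[0.04,0.0006,-0.0178,0,-0.033,-0.001,0.06],[0.0394,0.0006,-0.0191,0,-0.033,-0,0.06],[0.0388,0.0006,-0.0204,0.001,-0.033,-0.001,0.06],[0.0381,0.0006,-0.0216,0,-0.033,-0,0.06],[0.0374,0.0006,-0.0229,0.001,-0.033,-0.001,0.06],[0.0366,0.0006,-0.0241,0,-0.033,-0,0.06],[0.0358,0.0007,-0.0253,0.001,-0.033,-0.001,0.06],[0.0349,0.0007,-0.0265,0,-0.033,-0,0.06],[0.034,0.0006,-0.0276,0.001,-0.032,-0.001,0.06]]
[[0.0331,0.0007,-0.0287,0,-0.033,-0,0.06]]
```

Request:
play_rows(series=[[0.0406,0,-0.0165,0,-0.033,0,0.06],[0.04,0,-0.0178,0,-0.033,0,0.06],[0.0394,0.0004,-0.0191,0,-0.033,0,0.06],[0.0388,0.0006,-0.0204,0,-0.033,0,0.06],[0.0381,0.0006,-0.0216,0,-0.033,0,0.06],[0.0374,0.0006,-0.0229,0,-0.033,0,0.06],[0.0366,0.0006,-0.0241,0,-0.033,0,0.06],[0.0358,0.0007,-0.0253,0,-0.033,0,0.06],[0.0349,0.0007,-0.0265,0,-0.033,0,0.06],[0.034,0.0006,-0.0276,0,-0.032,0,0.06]])

```text
clock: 28.6
position: [664.2, 242.9, 208.6]
ee_rot: [0.377, 0.606, -0.599, -0.363]
contact_force: [0.6, -0.2, 0.6]
gripper_width: 60.0
```

Request:
play_rows(series=[[0,0,0,0,0,0,0.06],[0,0,0,0,0,0,0.06]])

```text
clock: 28.8
position: [664.4, 248.9, 207.7]
ee_rot: [0.375, 0.608, -0.6, -0.361]
contact_force: [-0.2, -0.4, 0.5]
gripper_width: 60.1
```

```bash
cat >> h.py <<'E'
def wand(w,lo=(5,60,50),z=15,near=None):
    hsv=cv2.cvtColor(w["color"],cv2.COLOR_RGB2HSV); m=cv2.inRange(hsv,lo,(25,255,255)); m=cv2.morphologyEx(m,cv2.MORPH_CLOSE,np.ones((7,7)))
    for c in cv2.findContours(m,cv2.RETR_EXTERNAL,cv2.CHAIN_APPROX_NONE)[0]:
        if cv2.contourArea(c)<600: continue
        P=np.array([onplane(w,p,z)[:2] for p in c[:,0].astype(float)],np.float32)
        r=cv2.minAreaRect(P)
        if not(100<max(r[1])<180 and min(r[1])<70): continue
        mm=np.zeros_like(m); cv2.drawContours(mm,[c],-1,255,-1); A=np.array([onplane(w,(x,y),z)[:2] for y,x in np.argwhere(mm)[::3].astype(float)]); mu=A.mean(0)
        d=np.linalg.svd(A-mu,full_matrices=False)[2][0]; q=(A-mu)@d
        if -q.min()<q.max(): d=-d; q=-q   # heavier head end is nearer the centroid
        d=-d if False else d
        l=(A-mu)@np.array([-d[1],d[0]]); head=np.median(A[np.abs(q-(q.max()-22))<16],0); 
        hd=A[np.abs(q-(q.max()-22))<16].mean(0); hl=A[(q<q.max()-55)&(q>q.min()+8)].mean(0); e=(hd-hl)/np.linalg.norm(hd-hl)
        qq=(A-hl)@e; print("wand len",(qq.max()-qq.min()).round(1),"head",hd.round(1),"yaw",np.arctan2(e[1],e[0]).round(3),"origin",(hl+e*(qq.max()+qq.min())/2).round(1),"rect",np.round(r[1],1), "px",np.round(cv2.minAreaRect(c)[0],0))
E
python3 - <<'E'
from h import *
import pickle
st=read_state();print(st["clock"],st["position"].round(1),st["joints"].round(2))
w=get_image("wrist"); pickle.dump(w,open("w6.pkl","wb")); wand(w); print(tick(get_image("top")),tick(get_image("side")))
cv2.imwrite("pics/w6.png",w["color"][...,::-1])
E
```

```text
28.8 [664.4 248.9 207.7] [ 0.59  0.53  0.19  0.02 -1.21 -1.69]
wand len 136.7 head [708.7 695.6] yaw 1.194 origin [693.1 656.3] rect [138.6  36.8] px [495. 304.]
wand len 138.3 head [657.2 276.7] yaw 0.505 origin [615.9 253.9] rect [138.3  42.2] px [281. 129.]
(array([286.07, 120.93]), array([719.8, -64.7])) (array([169.75, 179.63]), array([725. , -68.2]))
```

```bash
python3 -c "
from h import *
plan([(622.9,257.8,120,2.076,32),(622.9,257.8,55,2.076,25)],.05)"
```

```text
7
[[0.0074,0.0217,0.0084,0.005,-0.008,-0.003,0.05],[0.0074,0.0218,0.0083,0.005,-0.008,-0.003,0.05],[0.0074,0.0219,0.0081,0.005,-0.007,-0.003,0.05],[0.0073,0.0219,0.0079,0.004,-0.008,-0.003,0.05],[0,0.0217,0,0,0,-0,0.05],[0,0.0217,0,0,0,-0,0.05],[0,0.0216,0,0,0,-0,0.05]]
```

Request:
play_rows(series=[[0.0074,0.0217,0.0084,0.005,-0.008,-0.003,0.05],[0.0074,0.0218,0.0083,0.005,-0.008,-0.003,0.05],[0.0074,0.0219,0.0081,0.005,-0.007,-0.003,0.05],[0.0073,0.0219,0.0079,0.004,-0.008,-0.003,0.05],[0,0.0217,0,0,0,0,0.05],[0,0.0217,0,0,0,0,0.05],[0,0.016,0,0,0,0,0.05],[0,0,0,0,0,0,0.05],[0,0,0,0,0,0,0.05]])

```text
clock: 29.85
position: [623.9, 245.2, 63.7]
ee_rot: [0.365, 0.609, -0.604, -0.362]
contact_force: [-0.7, 0.3, 0.2]
gripper_width: 49.9
```

```bash
python3 -c "
from h import *
st=read_state();print(st['clock'],st['position'].round(1),st['contact_force'].round(1))
wand(get_image('wrist'))
plan([(622.9,257.8,28,2.076,12),(622.9,257.8,5,2.076,10)],.05)"
```

```text
29.85 [623.9 245.2  63.7] [-0.7  0.3  0.2]
wand len 138.9 head [657.6 276.8] yaw 0.5 origin [616.5 254.4] rect [138.5  42.9] px [272. 196.]
7
[[0.0029,0.0089,-0.0012,0.002,-0.004,-0,0.05],[0.0029,0.0089,-0.0012,0.002,-0.004,-0,0.05],[0.0029,0.009,-0.0013,0.002,-0.004,-0,0.05],[0.0029,0.0089,-0.0013,0.002,-0.003,-0,0.05],[-0,0.0077,0,0,-0,-0,0.05],[-0,0.0077,0,0,-0,-0,0.05],[-0,0.0076,0,0,-0,-0,0.05]]
```

Request:
play_rows(series=[[0.0045,0.0089,-0.0018,0.002,-0.004,0,0.05],[0.0045,0.0089,-0.0018,0.002,-0.004,0,0.05],[0.0025,0.009,-0.0013,0.002,-0.004,0,0.05],[0,0.009,0,0.002,-0.003,0,0.05],[0,0,0,0,0,0,0.05],[0,0,0,0,0,0,0.05]])

```text
clock: 30.5
position: [624.3, 259.7, 27.8]
ee_rot: [0.36, 0.611, -0.608, -0.358]
contact_force: [1.0, 0.1, 0.8]
gripper_width: 49.9
```

```bash
python3 -c "
from h import *
st=read_state();print(st['clock'],st['position'].round(1),st['contact_force'].round(1))
plan([(623.3,258.0,5,2.073,9)],.05)"
```

```text
30.5 [624.3 259.7  27.8] [1.  0.1 0.8]
3
[[-0.0003,0.0076,0.0006,0.002,0.001,-0,0.05],[-0.0003,0.0076,0.0006,0.001,0.002,-0,0.05],[-0.0004,0.0076,0.0006,0.002,0.001,-0,0.05]]
```

Request:
play_rows(series=[[-0.0003,0.0076,0.0006,0.002,0.001,0,0.05],[-0.0003,0.0076,0.0006,0.001,0.002,0,0.05],[-0.0004,0.0065,0.0006,0.002,0.001,0,0.05],[0,0,0,0,0,0,0.05]])

```text
clock: 30.9
position: [623.2, 257.6, 4.3]
ee_rot: [-0.36, -0.608, 0.609, 0.36]
contact_force: [-0.4, -1.1, -0.1]
gripper_width: 50.0
```

Request:
play_rows(series=[[0,0,0,0,0,0,0.03],[0,0,0,0,0,0,0.02],[0,0,0,0,0,0,0.012],[0,0,0,0,0,0,0.008],[0,0,0,0,0,0,0.008],[0,0,0,0,0,0,0.008],[0,0,0,0,0,0,0.008]])

```text
clock: 31.6
position: [623.7, 257.8, 5.0]
ee_rot: [0.36, 0.609, -0.608, -0.36]
contact_force: [-0.2, -0.7, -0.1]
gripper_width: 14.3
```

```bash
python3 - <<'E'
from h import *
st=read_state();x=R.from_quat(st["ee_rot"]).as_matrix(); print(st["clock"],st["position"].round(1),st["contact_force"].round(1),st["gripper_width"],np.arctan2(x[1,0],x[0,0]),x[2].round(3))
plan([(623.5,258,16,2.073,5),(623.5,258,110,2.073,32),(600,80,120,1.9,38)],.008)
E
```

```text
31.6 [623.7 257.8   5. ] [-0.2 -0.7 -0.1] 14.320584405461835 2.072557012126648 [-0.    -1.    -0.001]
11
[[0.0001,-0.0037,0,0,-0,-0,0.008],[0.0001,-0.0036,0,0,-0,-0,0.008],[0.0001,-0.0037,0,0.001,-0,-0,0.008],[-0,-0.0313,0,-0,-0,-0,0.008],[-0,-0.0313,0,-0,-0,-0,0.008],[-0,-0.0314,0,-0,-0,-0,0.008],[-0.029,-0.002,0.0213,-0,0.035,-0,0.008],[-0.0297,-0.002,0.0202,-0,0.034,-0,0.008],[-0.0303,-0.002,0.0192,-0,0.035,-0,0.008],[-0.031,-0.002,0.0181,-0,0.034,-0,0.008]]
[[-0.0316,-0.0019,0.0171,-0,0.035,-0,0.008]]
```

Request:
play_rows(series=[[0,-0.004,0,0,0,0,0.008],[0,-0.008,0,0,0,0,0.008],[0,-0.02,0,0,0,0,0.008],[0,-0.031,0,0,0,0,0.008],[0,-0.031,0,0,0,0,0.008],[-0.01,-0.02,0.007,0,0.01,0,0.008],[-0.029,-0.002,0.0213,0,0.035,0,0.008],[-0.0297,-0.002,0.0202,0,0.034,0,0.008],[-0.0303,-0.002,0.0192,0,0.035,0,0.008],[-0.0305,-0.002,0.0181,0,0.034,0,0.008]])

```text
clock: 32.6
position: [603.0, 104.1, 138.0]
ee_rot: [0.405, 0.583, -0.578, -0.402]
contact_force: [0.7, -0.3, -0.8]
gripper_width: 14.3
```

Request:
play_rows(series=[[0,0,0,0,0,0,0.008],[0,0,0,0,0,0,0.008]])

```text
clock: 32.8
position: [602.4, 100.0, 140.4]
ee_rot: [0.407, 0.583, -0.577, -0.403]
contact_force: [-0.1, 0.1, -0.1]
gripper_width: 14.2
```

```bash
python3 - <<'E'
from h import *
import pickle
st=read_state();x=R.from_quat(st["ee_rot"]).as_matrix(); print(st["clock"],st["position"].round(1),st["contact_force"].round(1),st["gripper_width"],np.arctan2(x[1,0],x[0,0]),x[2].round(3))
t=get_image("top"); s=get_image("side"); w=get_image("wrist"); pickle.dump((t,s,w),open("i5.pkl","wb"))
print(tick(t,(721,-66)),tick(s,(721,-66)))
C=np.array([568.1,-88.2])
for a in(.134,.16):
    for n,px,py in(("wp",-15,105),("head",33,105),("tail",-80,105),("grip",-7,105)):
        P=C+[px*np.cos(a)-py*np.sin(a),px*np.sin(a)+py*np.cos(a)]; print(a,n,P.round(1),"w",proj(w,[*P,24])[0].round(1),"top",proj(t,[*P,24])[0].round(1))
im=np.vstack([np.hstack([cv2.resize(w["color"][:300],None,fx=.9,fy=.9),cv2.resize(s["color"][90:270,130:310],(270,270))]),cv2.resize(t["color"][100:240,130:370],(731,426))[:330]])
cv2.imwrite("pics/c8.png",im[...,::-1]); print(im.shape)
E
```

```text
32.8 [602.4 100.  140.4] [-0.1  0.1 -0.1] 14.186296181720152 1.9215320373093623 [-0.001 -1.    -0.011]
(array([286.06, 120.94]), array([719.8, -64.7])) (array([173.08, 181.7 ]), array([713.6, -58.5]))
0.134 wp [539.2  13.9] w [188.6  85.7] top [259.5 177.9]
0.134 head [586.8  20.3] w [180.7 139.1] top [257.6 162.4]
0.134 tail [474.8   5.2] w [200.9   5. ] top [262.1 199.4]
0.134 grip [547.1  14.9] w [187.2  94.9] top [259.2 175.3]
0.16 wp [536.6  13.1] w [188.6  82.4] top [259.7 178.8]
0.16 head [584.   20.7] w [182.  136.4] top [257.4 163.3]
0.16 tail [472.4   2.7] w [198.9   0.9] top [262.9 200.2]
0.16 grip [544.5  14.3] w [187.4  91.7] top [259.4 176.2]
(600, 731, 3)
```

```bash
python3 - <<'E'
from h import *
import pickle
t,s,w=pickle.load(open("i5.pkl","rb"))
C=np.array([568.1,-88.2]);a=.158;c,sn=np.cos(a),np.sin(a)
for n,im,th in(("wrist",w,70),("top",t,95),("side",s,85)):
    V=im["color"].max(2); bg=cv2.medianBlur(V,15 if n=="wrist" else 9).astype(int); m=(bg-V>(45 if n=="wrist" else 25))
    yx=np.argwhere(m).astype(float)
    P=np.array([onplane(im,(x,y),24)[:2] for y,x in yx]); q=(P-C)@np.array([[c,-sn],[sn,c]])
    for nm,cx,cy,rr in(("wandhead",33,105,22),("jar",85,0,33),("bowl",-30,-100,36)):
        k=np.abs(np.hypot(q[:,0]-cx,q[:,1]-cy)-rr)<7
        if nm=="wandhead": k&=q[:,0]>15
        if k.sum()<15: print(n,nm,"few",k.sum()); continue
        p=q[k]
        for _ in range(3):
            A=np.c_[2*p,np.ones(len(p))]; b=(p**2).sum(1); sol=np.linalg.lstsq(A,b,rcond=None)[0]; r=np.sqrt(sol[2]+sol[:2]@sol[:2]); e=np.abs(np.hypot(*(p-sol[:2]).T)-r); p=p[e<2.5]
        print(n,nm,len(p),"local",sol[:2].round(1),"r",r.round(1),"expected",(cx,cy))
    k=(q[:,0]>-80)&(q[:,0]<5)&(np.abs(np.abs(q[:,1]-105)-8)<6)
    if k.sum()>20:
        p=q[k]; up=p[p[:,1]>105];lo=p[p[:,1]<105]
        print(n,"handle",len(up),len(lo),[np.polyfit(z[:,0],z[:,1],1).round(3) for z in(up,lo) if len(z)>8])
E
```

```text
wrist wandhead 481 local [ 34.1 104.9] r 25.4 expected (33, 105)
wrist jar 475 local [86.2 -0.2] r 31.7 expected (85, 0)
wrist bowl few 0
wrist handle 431 410 [array([-5.00000e-03,  1.16294e+02]), array([3.0000e-03, 9.3459e+01])]
top wandhead 60 local [ 33.7 104.1] r 24.9 expected (33, 105)
top jar 40 local [83.5 -0.4] r 30.7 expected (85, 0)
top bowl 68 local [ -29.4 -101.3] r 34.9 expected (-30, -100)
top handle 49 37 [array([2.00000e-03, 1.15256e+02]), array([2.0000e-03, 9.3028e+01])]
side wandhead 44 local [ 32.5 105. ] r 25.8 expected (33, 105)
side jar few 9
side bowl 26 local [ -30.9 -102.6] r 36.0 expected (-30, -100)
side handle 42 30 [array([2.00000e-03, 1.16175e+02]), array([-5.0000e-03,  9.3062e+01])]
```

Outline, jar ring and bowl ring in all three views agree with the table at 0.158 rad, centre (568.1,-88.2), to about 1-2 mm.

```bash
python3 -c "
from h import *
plan([(544.7,14.4,120,1.729,25),(544.7,14.4,70,1.729,16)],.008)"
```

```text
9
[[-0.0123,0.0038,0.0169,0.002,0.039,0,0.008],[-0.013,0.0038,0.0164,0.002,0.039,0,0.008],[-0.0136,0.0039,0.0158,0.002,0.039,0,0.008],[-0.0142,0.0039,0.0153,0.002,0.039,0,0.008],[-0.0148,0.0039,0.0147,0.002,0.038,0,0.008],[0,0.0125,0,-0,0,0,0.008],[0,0.0125,0,-0,0,0,0.008],[0,0.0125,0,-0,0,0,0.008],[0,0.0125,0,-0,0,0,0.008]]
```

Request:
play_rows(series=[[-0.0123,0.0038,0.0169,0.002,0.039,0,0.008],[-0.013,0.0038,0.0164,0.002,0.039,0,0.008],[-0.0136,0.0039,0.0158,0.002,0.039,0,0.008],[-0.0142,0.0039,0.0153,0.002,0.039,0,0.008],[-0.0148,0.0039,0.0147,0.002,0.038,0,0.008],[0,0.0125,0,0,0,0,0.008],[0,0.0125,0,0,0,0,0.008],[0,0.0125,0,0,0,0,0.008],[0,0,0,0,0,0,0.008],[0,0,0,0,0,0,0.008]])

```text
clock: 33.95
position: [546.2, 22.0, 78.5]
ee_rot: [0.456, 0.54, -0.54, -0.456]
contact_force: [-0.7, 0.2, -0.5]
gripper_width: 14.1
```

```bash
python3 -c "
from h import *
st=read_state();print(st['clock'],st['position'].round(1),st['contact_force'].round(1),R.from_quat(st['ee_rot']).as_matrix()[2].round(3))
plan([(544.7,14.4,50,1.729,8),(544.7,14.4,36,1.729,6)],.008)"
```

```text
33.95 [546.2  22.   78.5] [-0.7  0.2 -0.5] [ 0. -1. -0.]
7
[[-0.0018,0.0071,0.0007,0,0.002,0,0.008],[-0.0018,0.0071,0.0007,0,0.002,0,0.008],[-0.0018,0.0072,0.0007,0,0.003,0,0.008],[-0.0018,0.0071,0.0007,0,0.002,0,0.008],[-0,0.0047,-0,0,0,0,0.008],[-0,0.0047,-0,0,0,0,0.008],[-0,0.0046,-0,0,0,0,0.008]]
```

Request:
play_rows(series=[[-0.0025,0.0071,0.0007,0,0.002,0,0.008],[-0.0025,0.0071,0.0007,0,0.002,0,0.008],[-0.0015,0.0072,0.0007,0,0.003,0,0.008],[-0.0008,0.0071,0.0007,0,0.002,0,0.008],[0,0.0047,0,0,0,0,0.008],[0,0.0047,0,0,0,0,0.008],[0,0,0,0,0,0,0.008],[0,0,0,0,0,0,0.008]])

```text
clock: 34.75
position: [545.8, 14.5, 38.0]
ee_rot: [0.459, 0.539, -0.538, -0.458]
contact_force: [0.3, -0.5, -0.6]
gripper_width: 14.0
```

```bash
python3 -c "
from h import *
st=read_state();print(st['clock'],st['position'].round(1),st['contact_force'].round(1),R.from_quat(st['ee_rot']).as_matrix()[2].round(3))
plan([(544.7,14.4,31,1.729,3)],.008)"
```

```text
34.75 [545.8  14.5  38. ] [ 0.3 -0.5 -0.6] [ 0.    -1.    -0.002]
3
[[0,0.0023,0.0004,0.001,0,0,0.008],[0,0.0024,0.0003,0,0,0,0.008],[0.0001,0.0023,0.0004,0.001,0.001,0,0.008]]
```

Request:
play_rows(series=[[0,0.0023,0.0004,0.001,0,0,0.008],[0,0.0024,0.0003,0,0,0,0.008],[0,0.002,0.0004,0,0,0,0.008],[0,0,0,0,0,0,0.008]])

```text
clock: 35.15
position: [545.1, 14.6, 31.5]
ee_rot: [0.459, 0.539, -0.537, -0.458]
contact_force: [0.2, 0.5, -0.6]
gripper_width: 14.2
```

Request:
play_rows(series=[[0,0.001,0,0,0,0,0.008],[0,0.001,0,0,0,0,0.008]])

```text
clock: 35.35
position: [545.4, 14.7, 29.6]
ee_rot: [0.459, 0.539, -0.537, -0.458]
contact_force: [-0.6, 0.9, -0.4]
gripper_width: 14.0
```

Request:
play_rows(series=[[0,0.001,0,0,0,0,0.008],[0,0,0,0,0,0,0.008]])

```text
clock: 35.55
position: [545.4, 14.7, 28.5]
ee_rot: [0.459, 0.539, -0.537, -0.458]
contact_force: [-0.1, -0.2, 0.0]
gripper_width: 14.3
```

Request:
play_rows(series=[[0,0,0,0,0,0,0.018],[0,0,0,0,0,0,0.024],[0,0,0,0,0,0,0.035],[0,0,0,0,0,0,0.045],[0,-0.008,0,0,0,0,0.045],[0,-0.02,0,0,0,0,0.045],[0,-0.04,0,0,0,0,0.05],[0,-0.045,0,0,0,0,0.05],[0,-0.045,0,0,0,0,0.05],[0,-0.02,0,0,0,0,0.05]])

```text
clock: 36.55
position: [543.1, 13.6, 212.4]
ee_rot: [-0.458, -0.537, 0.54, 0.459]
contact_force: [0.9, 1.5, 0.1]
gripper_width: 50.2
```

```bash
python3 -c "
from h import *
st=read_state();print(st['clock'],st['position'].round(1),st['contact_force'].round(1))
plan([(520,200,235,1.75,45)],.05)"
```

```text
36.55 [543.1  13.6 212.4] [0.9 1.5 0.1]
5
[[0.0375,-0.0046,-0.0013,-0.001,-0.004,-0,0.05],[0.0375,-0.0046,-0.0015,-0.001,-0.004,-0,0.05],[0.0375,-0.0045,-0.0016,-0.001,-0.004,-0,0.05],[0.0376,-0.0046,-0.0018,-0.001,-0.004,-0.001,0.05],[0.0375,-0.0045,-0.002,-0,-0.004,-0,0.05]]
```

Request:
play_rows(series=[[0.0375,-0.0046,0,0,-0.004,0,0.05],[0.0375,-0.0046,0.003,0,-0.004,0,0.05],[0.0375,-0.0045,0.005,0,-0.004,0,0.05],[0.0376,-0.0046,0.005,0,-0.004,0,0.05],[0.0375,-0.0045,0.005,0,-0.004,0,0.05],[0.03,0,0.005,0,0,0,0.05],[0,0,0,0,0,0,0.05],[0,0,0,0,0,0,0.05]])

```text
clock: 37.35
position: [483.6, 231.4, 248.3]
ee_rot: [0.456, 0.547, -0.538, -0.451]
contact_force: [-0.3, -1.5, -0.4]
gripper_width: 49.9
```

```bash
python3 - <<'E'
from h import *
import pickle
st=read_state();print(st["clock"],st["position"].round(1),st["joint_vel"].round(3))
t=get_image("top"); s=get_image("side"); pickle.dump((t,s),open("i6.pkl","wb"))
print(tick(t,(720.5,-65)),tick(s,(720.5,-65)))
C=np.array([568.1,-88.2]);a=.158
def L(x,y,z): return [C[0]+x*np.cos(a)-y*np.sin(a),C[1]+x*np.sin(a)+y*np.cos(a),z]
big=[]
for im,(x0,y0,x1,y1) in((t,(225,105,365,230)),(s,(155,80,295,230))):
    k=4 if im is t else 3.9
    v=cv2.resize(im["color"][y0:y1,x0:x1],None,fx=2.8,fy=2.8,interpolation=cv2.INTER_CUBIC)
    th=np.linspace(0,2*np.pi,40)
    for cx,cy,z,r in((85,0,24,27),(85,0,99,25),(-30,-100,66,31),(33,105,40,22)):
        for q in proj(im,[L(cx+r*np.cos(b),cy+r*np.sin(b),z) for b in th]): cv2.circle(v,tuple(((q+.5-[x0,y0])*2.8).astype(int)),0,(255,0,255),-1)
    for q in proj(im,[L(-80,105,40),L(33,105,40)]): cv2.circle(v,tuple(((q+.5-[x0,y0])*2.8).astype(int)),2,(255,0,255),-1)
    big.append(v)
h=max(b.shape[0] for b in big); big=[cv2.copyMakeBorder(b,0,h-b.shape[0],0,0,cv2.BORDER_CONSTANT) for b in big]
im=np.hstack(big); print(im.shape); cv2.imwrite("pics/fin.png",im[...,::-1])
E
```

```text
37.35 [483.6 231.4 248.3] [ 0.023 -0.005  0.002 -0.004 -0.001 -0.006]
(array([286.08, 120.94]), array([719.8, -64.7])) (array([171.48, 180.53]), array([719.2, -64. ]))
(420, 784, 3)
```

View pics/fin.png

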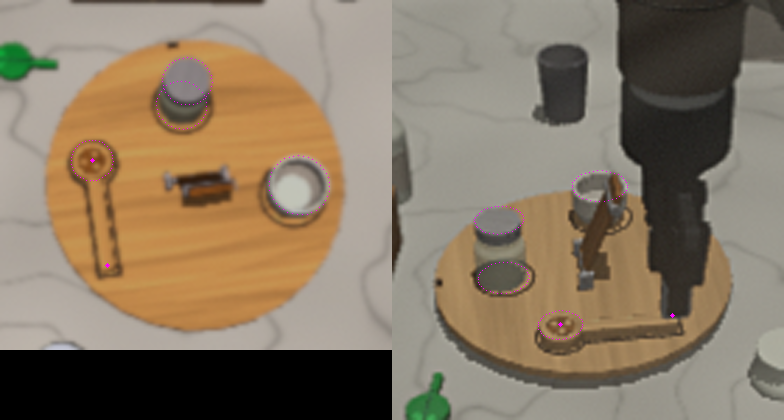

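The final view shows the jar in the small ring, the bowl in the larger ring, the wand on its outline (head and tail dots coincide) and the rest leaning back. Handing in.

```bash
python3 -c "
from bench import job_done
print(job_done())"
```

```text
the job is handed in; nothing more can be done
None
```

I swung the rest open, set the jar and small bowl in their ring marks, laid the wooden wand in its outline, and handed the job in at about 37 s of the 70 s allowed. The hand-in reports no verdict, so the result below rests on my own last camera checks.

- **Rest:** it leans back by itself. I judged this by eye in the last pictures and did not measure its angle.
- **Jar, bowl and wand:** the expected outlines drawn into the last top and side views match where each thing stands. I estimate they are within about 3 mm of their marks. That was read off those views and the release positions, not measured by a separate fit at the end. The jar and bowl look upright.
- **Turntable:** the rim tick ended about 6–7 mm (roughly 0.04 rad) from where it started in both cameras, against the 30 mm allowed. So it faces nearly, but not exactly, as found.
- **Other things on the ledge:** I never went near them, but I did not re-measure their positions.
- **Checks that disagreed:** some tick readings taken mid-task, with shadows or the arm in the way, were wrong by up to about 40 mm. I discarded them because clear views before and after agreed. When I set the wand down, the force reading showed no clear contact, so I released it at the computed height.

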